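Charge the vibratory finishing bowl and start it

ROBOT

A 7-joint arm with a two-finger parallel gripper is mounted at the origin on the work surface; the furniture and walls round the work are solid. World frame = base frame: x ahead of the robot, y to its left, z up, the work surface at z = 0. Lengths are in m, angles in rad, forces in N, time in s.
With the tool pointing down it reaches from about 0.35 to 0.9 m from the base axis. Payload 8.1 kg.
Tool frame: the origin (TCP) lies at the very end of the fingers, on their centre line; the grasp point (between the pads) lies 19 mm behind it (grasp_offset is the distance from the TCP to the grasp point, in m); z points along the fingers, y is the line along which they close (so a half turn about z gives the same grasp; the last joint's range is limited). The gripper opens to 92 mm and grips with 3 to 60 N. Pads are 19 mm wide; open, the fingers measure 130 mm over their backs; the gripper's body (75 mm by 190 mm) begins 47 mm behind the grasp point.
Start: joints at [-1.433, 0.434, 0.025, 1.573, -0.012, 1.134, -0.075], TCP at [0.149, 0.607, 0.227] pointing down, gripper open.
Joint ranges: [-2.62, 2.62], [-0.44, 2.09], [-1.27, 1.32], [0.08, 2.57], [-1.32, 4.46], [0.12, 2], [-2.74, 2.74]. Speed limits (rad/s): [2.22, 2.22, 3.01, 3.01, 3.14, 3.14, 3.14].

INTERFACE

Orientations are given as a rotation vector (axis times angle).
In Python, from cell import observe, get_image, camera_params, sign_off, silhouettes, grasp_offset gives the robot as it stands. The module is installed in compiled form; this text tells all that it offers.
- The arm moves only by the tool jog_arm, never from a script. Its argument "motion" is a list that holds one entry, the list of rows, each a list of 7 numbers: the shift along the tool's x, y, z in m, then the turn, a rotation vector about the tool's x, y, z in rad, then the closure, from -1 (fully open) to 1 (shut), so that 0 is half open. In form: [[[dx, dy, dz, wx, wy, wz, hand], ...]]. A call has 1 to 10 rows; each row is the pose to reach, as a shift and turn from the pose commanded when the call began, along the tool's axes at that moment; what a row does not reach only later rows make up. A row lasts 1/12 s, in which the tool goes at most 41.7 mm and 7.16 degrees, less where a joint would pass 70% of its speed; a pose out of reach is approached as far as the arm can. A call with a gripper value outside its range is refused whole. The fingers move at their own pace and stop on an object; "force" is the grip in N (left out, the last holds). Time passes only in rows, so rows that repeat a pose let the fingers close. It gives the time, the measured TCP pose, the force, the opening and the grip force at its end, in the units of the state.
- observe(): the state, without advancing time (a new reading comes with each control period).
- get_image(name): name is "side" or "top" or "wrist"; returns the picture (384x512x3 uint8, red, green, blue); there is no depth.
- camera_params(name): a dict with "vertical_fov" (degrees; the focal length in pixels is half the picture's height over the tangent of half this angle, whatever the lens; pixels are square), "cx", "cy" (the principal point, pixels), "T" (4x4, takes a point from camera to world coordinates). Camera axes: x right, y down, z forward; pixel columns grow to the right and rows downward; lengths in m; the calibration is good to about 2 mm. A picture is of the moment at which its call begins: read the wrist's pose just before it. camera_params takes no time and is no camera call; for the wrist camera it gives the pose at the moment of the call.
- sign_off(): hands the job in; it is judged then, once.
Trained networks look in the newest picture that a camera, given by its name, has taken for a name from the list of things; names that differ only in an ending like _2 or _b are one class to them, and where a whole thing is asked for, a point or a joint stands for the part that bears it (a point fixed in the world has none). Each returns a list of dicts, best first, with "p" (0 to 1); they miss things now and then, are a little off and sometimes report something else, mostly with a low value. They report only what shows in the picture. A call takes as long as a camera call.
- silhouettes(query, camera): "mask" (384x512 bool, what is visible of it) and "pixel" ([column, row] in pixels, amid what is visible of it).
The state is a dict: "clock": time; "joints": joint angles; "dq": joint speeds; "joint_efforts": joint torques, N m; "position": TCP position; "ee_rot": TCP orientation; "force": force on the tool from outside, world axes, zero at the start; "ft_torque": the same for the moment, N m; "width": opening from 0.0 (shut) to 1.0 (fully open); "gripper_force": force on a finger pad.
Only numpy, scipy, OpenCV 4.12 (cv2) and the standard library are available. Lean on these libraries where they do the work, as an engineer would, in place of code of your own. Each camera call takes 0.05 s, during which the arm holds its last target. There are 200 camera calls.

TASK

Use the hand scoop to move all six ceramic stones from the tray into the orange bowl of the finishing machine, without touching the stones with the fingers, and lay the scoop back flat in the empty tray. Once the stones are in the bowl, switch the machine on: lift the brass collar of its locking toggle, swing the lever right over to the other side, and let the collar drop home again. Don't disturb the tape measure, the adjustable wrench or the spray can beside the bowl.

Things in the scene. Friction and masses are not known exactly. Their poses are not given: they have to be found in the camera images.
- scoop: Loose aluminium hand scoop, black handle, 198 mm long, 170 g; at the start flat in the tray's rear half, nose toward the stones. Origin: centre of its underside; +x to the open nose, +z up. Pan: x -40 to +40 mm, 76 mm wide outside, 72 inside, floor 2 mm; side walls 34 mm high at the closed back, sloping down and ending 18 mm behind the lip. The handle is described at scoop_grip.
- scoop_grip (a point): Grip point on the scoop's handle, 85 mm behind the scoop's origin and 78 mm above its underside; axes as the scoop's. The handle is a level bar, 24 mm wide (y), 22 mm high, from x = -58 to -158 mm of the scoop's frame, its centre line at this height, joined to the pan's back by a bent 9 mm rod.
- scoop_lip (a point): Middle of the scoop's front lip at the underside (lip 0.6 mm thick), 40 mm ahead of the scoop's origin; axes as the scoop's. Stones slide out over the lip when the nose points about 30 degrees or more down, and slide to the pan's back when it points 25 degrees or more up.
- tray: Green sheet-metal tray, open on top, fixed to the bench. Outside 90 x 206 mm, 36 mm high, with a 10 mm lug at each end; inside 84 mm (x) x 200 mm (y), walls and floor 3 mm. Origin on the bench under its centre; the stones lie toward its +y end. The scoop (76 mm wide) fits lengthwise with 4 mm to spare on each side.
- tray_floor (a point): Centre of the tray's inner floor, 3 mm above the bench; axes as the tray's. End walls' inner faces at y = -100 and +100 mm, side walls' at x = -42 and +42 mm.
- stone_0: One of six round-ended ceramic finishing stones, pale lilac, 16 mm thick and 24 mm long, 12 g, smooth (friction about 0.35 on anything). Origin at its centre, x along it. At the start all six lie in the media end (+y half) of the tray.
- stone_1: One of six round-ended ceramic finishing stones, pale lilac, 16 mm thick and 24 mm long, 12 g, smooth (friction about 0.35 on anything). Origin at its centre, x along it. At the start all six lie in the media end (+y half) of the tray.
- stone_2: One of six round-ended ceramic finishing stones, pale lilac, 16 mm thick and 24 mm long, 12 g, smooth (friction about 0.35 on anything). Origin at its centre, x along it. At the start all six lie in the media end (+y half) of the tray.
- stone_3: One of six round-ended ceramic finishing stones, pale lilac, 16 mm thick and 24 mm long, 12 g, smooth (friction about 0.35 on anything). Origin at its centre, x along it. At the start all six lie in the media end (+y half) of the tray.
- stone_4: One of six round-ended ceramic finishing stones, pale lilac, 16 mm thick and 24 mm long, 12 g, smooth (friction about 0.35 on anything). Origin at its centre, x along it. At the start all six lie in the media end (+y half) of the tray.
- stone_5: One of six round-ended ceramic finishing stones, pale lilac, 16 mm thick and 24 mm long, 12 g, smooth (friction about 0.35 on anything). Origin at its centre, x along it. At the start all six lie in the media end (+y half) of the tray.
- tumbler: Finishing machine, fixed: blue base with an open orange bowl, grey switch box on its -y side. Origin on the bench under the bowl's axis. Bowl: rim 120 mm above the bench, outer radius 80, inner 76 mm at the rim and about 60 at the floor, which is 58 mm above the bench; centre boss 31 mm high; two steel nuts lie in it. Switch box 86 x 84 x 50 mm high, centred at y = -158 mm, the toggle on its top.
- bowl_floor (a point): Centre of the bowl's inner floor, 58 mm above the bench; the rim is 62 mm above this point. Axes as the machine's.
- toggle_pivot (a point): Pivot of the toggle lever, at (0, -160, 25) mm in the machine's frame (25 mm below the box's top); axes as the machine's. The lever swings about the y axis through this point.
- collar_grip (a point): Centre of the knurled brass collar of the toggle: a round sleeve of 26 mm diameter, 24 mm long, 64 mm from the pivot along the lever when seated; z runs along the lever toward its tip, y is the hinge axis. The lever's red tip ends 102 mm from the pivot (26 mm beyond the seated collar's end).
- lever (a joint): Angle of the toggle lever, rad: 0 = off (leaning 0.35 rad from upright toward the machine's -x), 0.70 = on (0.35 rad toward +x); it stays where it is left (0.06 N m friction). With the collar down, the collar's two steel tongues stand in a notched gate and the lever cannot be swung (it has up to 0.1 rad of play).
- collar (a joint): Lift of the collar along the lever, m: 0 = seated, 0.010 = fully lifted. Its spring pulls it down with 3.6 N when seated and 6.6 N when fully lifted. Lifted by 7 mm or more its tongues clear the lug in the middle of the gate; let go at either end of the swing it drops back to 0.
- tape_measure: Bystander: yellow tape measure, 39 x 90 x 64 mm, standing on the bench; leave alone.
- wrench: Bystander: steel adjustable wrench lying flat on the bench, 43 x 211 x 17 mm; leave alone.
- spray_can: Bystander: spray can, white and orange, 54 mm diameter, 188 mm high, on the far side of the bowl from the switch box; leave alone.

How it is judged:
By the outcome, as a careful person would: the job done as asked, in the order asked, and still so for the second after the job is handed in, with the robot touching nothing.
It also fails if it takes over 72 s, if anything falls off the work surface, if the arm or the gripper's body presses on something with over 40 N, if the wrist force passes 120 N, or if a joint passes its speed limit or range.

## Working session

There is one attempt and no reset: what is moved stays moved. The work goes in short steps, Python scripts to look and compute and a tool call to move; the robot and the scene stay as the last step left them, time stands still between calls to the robot, and variables do not carry over. Pictures are saved under pics/ and viewed, at most 10 in all, crops included, and the job is handed in when it is done.

Besides the shell and the picture viewer there is one more tool, called after "Request:" as name([rows], argument=value, ...), one row to a line, values as JSON. jog_arm: Moves the arm, as the interface text tells. Its arguments: {"type":"object","properties":{"motion":{"type":"array"},"force":{"type":"number"}},"required":["motion"]}

```bash
mkdir -p pics; cat > h.py <<'E'
import numpy as np, cv2
from cell import *
from scipy.spatial.transform import Rotation as R
def ray(cam,px,P=None):
    c=P or camera_params(cam); f=192/np.tan(np.radians(c["vertical_fov"])/2); T=np.array(c["T"])
    d=T[:3,:3]@np.array([(px[0]-c["cx"])/f,(px[1]-c["cy"])/f,1.]); return T[:3,3],d
def atz(cam,px,z,P=None):
    o,d=ray(cam,px,P); return o+d*(z-o[2])/d[2]
def proj(cam,p,P=None):
    c=P or camera_params(cam); f=192/np.tan(np.radians(c["vertical_fov"])/2); T=np.array(c["T"])
    q=T[:3,:3].T@(np.array(p)-T[:3,3]); return [c["cx"]+f*q[0]/q[2],c["cy"]+f*q[1]/q[2]]
def tri(pa,pb,a="side",b="top"):
    o1,d1=ray(a,pa);o2,d2=ray(b,pb)
    A=np.stack([d1,-d2],1); s=np.linalg.lstsq(A,o2-o1,rcond=None)[0]
    return (o1+d1*s[0]+o2+d2*s[1])/2, np.linalg.norm(o1+d1*s[0]-o2-d2*s[1])
def save(cam,name):
    im=get_image(cam); cv2.imwrite(f"pics/{name}.png",im[:,:,::-1]); return im
E
python3 - <<'E'
from h import *
np.set_printoptions(precision=4,suppress=True)
a=save("side","side0");b=save("top","top0")
cv2.imwrite("pics/both0.png",cv2.resize(np.vstack([a,b])[:,:,::-1],None,fx=.78,fy=.78,interpolation=cv2.INTER_AREA)) 
for c in("side","top"):
    p=camera_params(c);print(c,p["vertical_fov"],p["cx"],p["cy"],np.array(p["T"]))
for n in("scoop","tray","stone_0","tumbler","collar_grip","tape_measure","wrench","spray_can"):
    for c in("side","top"):
        print(n,c,[(round(float(r["p"]),2),[int(v) for v in r["pixel"]],int(r["mask"].sum())) for r in silhouettes(n,c)[:7]])
s=observe();print(s["position"],s["ee_rot"],s["clock"],grasp_offset)
E
```

```text
side 42.949723455021044 248.10726535236097 181.0982072317376 [[ 0.8351 -0.2377  0.4962 -0.3886]
 [-0.5498 -0.3926  0.7373 -1.1358]
 [ 0.0196 -0.8885 -0.4585  0.8065]
 [ 0.      0.      0.      1.    ]]
top 45.642694227364586 259.56615675310843 195.39452277259244 [[-0.0015 -0.9983  0.0579  0.3038]
 [-0.9999  0.0022  0.0107  0.0353]
 [-0.0108 -0.0579 -0.9983  1.7332]
 [ 0.      0.      0.      1.    ]]
scoop side [(0.95, [357, 246], 632), (0.55, [221, 161], 2302)]
scoop top [(0.63, [367, 182], 673)]
tray side [(0.88, [327, 236], 1676)]
tray top [(0.62, [339, 172], 720)]
stone_0 side []
stone_0 top []
tumbler side [(0.68, [222, 164], 2457)]
tumbler top [(0.74, [196, 186], 2447)]
collar_grip side []
collar_grip top [(0.41, [232, 181], 40)]
tape_measure side [(0.69, [178, 169], 346)]
tape_measure top [(0.63, [184, 221], 264), (0.61, [340, 173], 727)]
wrench side [(0.81, [304, 265], 642)]
wrench top [(0.82, [365, 215], 298)]
spray_can side [(0.88, [203, 118], 286)]
spray_can top [(0.87, [141, 176], 329), (0.51, [231, 179], 61)]
[0.1491 0.607  0.2268] [0.3776 3.1188 0.0001] 0.9 0.0188
```

```bash
ls pics
```

```text
both0.png
side0.png
top0.png
```

```bash
python3 - <<'E'
import cv2,numpy as np
a=cv2.imread("pics/side0.png")[80:300,150:410];b=cv2.imread("pics/top0.png")[110:260,110:410]
cv2.imwrite("pics/a.png",cv2.resize(a,None,fx=2.7,fy=2.7,interpolation=cv2.INTER_CUBIC))
cv2.imwrite("pics/b.png",cv2.resize(b,None,fx=2.6,fy=2.6,interpolation=cv2.INTER_CUBIC))
E
```

```text
(no output)
```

View pics/a.png

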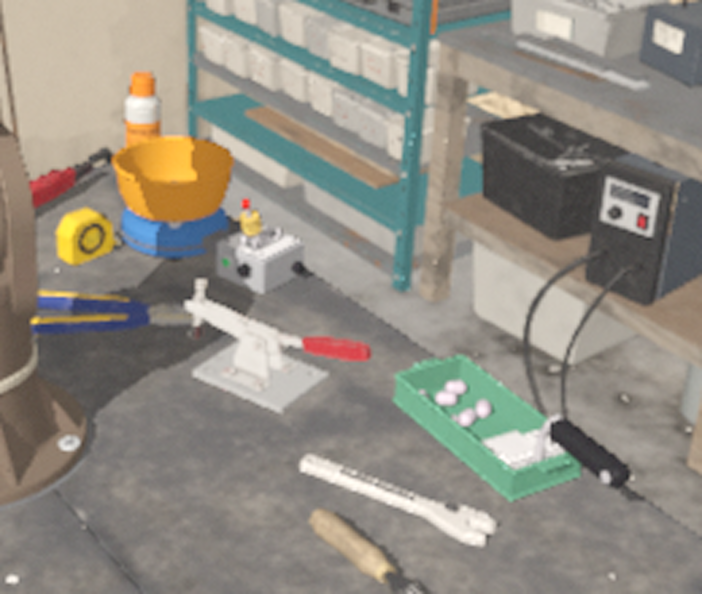

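View pics/b.png

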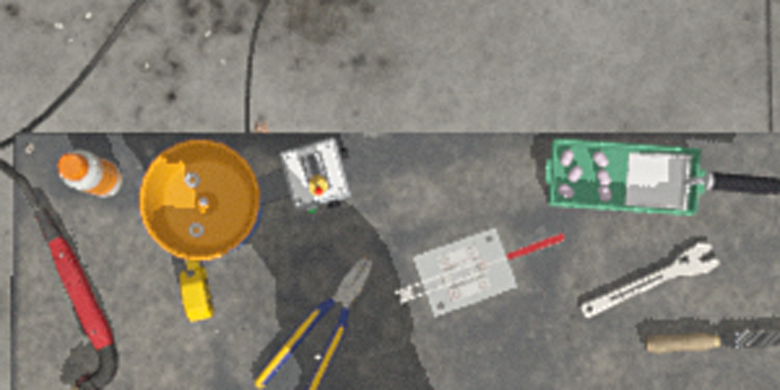

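The side view shows the tray (green, about 327,236), the scoop with its black handle overhanging the tray's -y end, and the stones in the far half. It also shows the wrench, toggle clamp and cutters on the bench, plus the machine with its box (about 245,175) and red and brass toggle. The top view shows the tray at about (345,177), the bowl centred near (187,187), the box near (232,177), and the can and tape by the bowl.

```bash
cat > m.py <<'E'
from h import *
np.set_printoptions(precision=4,suppress=True)
b=cv2.imread("pics/top0.png");hsv=cv2.cvtColor(b,cv2.COLOR_BGR2HSV)
def big(lo,hi):
    m=cv2.inRange(hsv,lo,hi);n,l,s,c=cv2.connectedComponentsWithStats(m);i=1+np.argmax(s[1:,4]);return (l==i)
g=big((65,70,60),(95,255,255));ys,xs=np.nonzero(g)
pts=np.array([atz("top",p,0.036)[:2] for p in zip(xs,ys)],np.float32)
print("tray rect z36",cv2.minAreaRect(pts*1000), pts.min(0),pts.max(0))
o=big((10,150,100),(28,255,255));ys,xs=np.nonzero(o)
pts=np.array([atz("top",p,0.12)[:2] for p in zip(xs,ys)],np.float32)
h=cv2.convexHull((pts*1000).astype(np.float32));print("bowl",cv2.fitEllipse(h),cv2.minEnclosingCircle(h))
get_image("side");get_image("top")
r=silhouettes("tumbler","top");m=r[0]["mask"]
r=silhouettes("collar_grip","top");print([(x["p"],x["pixel"],atz("top",x["pixel"],.12)) for x in r])
for n in("tape_measure","wrench","spray_can"):
    for x in silhouettes(n,"top")[:1]:
        ys,xs=np.nonzero(x["mask"]);p=np.array([atz("top",q,.03)[:2] for q in zip(xs,ys)]);print(n,p.min(0),p.max(0))
x=[v for v in silhouettes("scoop","top")][0]["mask"];ys,xs=np.nonzero(x);P=np.array([atz("top",q,.02)[:2] for q in zip(xs,ys)],np.float32);print("scoop",cv2.minAreaRect(P*1000))
# red tip, box
red=cv2.inRange(hsv,(0,150,120),(6,255,255));red[:, :222]=0;red[:,245:]=0;ys,xs=np.nonzero(red);print("red top",xs.mean(),ys.mean())
hs=cv2.cvtColor(cv2.imread("pics/side0.png"),cv2.COLOR_BGR2HSV);rs=cv2.inRange(hs,(0,150,120),(6,255,255));rs2=np.zeros_like(rs);rs2[150:165,235:250]=rs[150:165,235:250];ys2,xs2=np.nonzero(rs2);print(xs2.mean(),ys2.mean())
print("tip",tri((xs2.mean(),ys2.mean()),(xs.mean(),ys.mean())))
blk=np.nonzero(cv2.inRange(hsv,(0,0,0),(180,255,45))[170:190,380:450]);print("handle rows",blk[0].min()+170,blk[0].max()+170,blk[1].min()+380,blk[1].max()+380)
E
python3 m.py
```

```text
tray rect z36 ((468.3167724609375, -283.5422668457031), (225.07923889160156, 97.96715545654297), 85.76307678222656) [ 0.414  -0.3953] [ 0.523 -0.172]
bowl ((393.013671875, 313.4732666015625), (169.26889038085938, 248.90199279785156), 90.5461196899414) ((387.967529296875, 314.8022766113281), 123.30184173583984)
[(0.56, [234.2, 179.0], array([0.4559, 0.1425, 0.12  ]))]
tape_measure [0.2665 0.3094] [0.3485 0.3547]
wrench [ 0.2695 -0.4095] [ 0.3695 -0.2193]
spray_can [0.4463 0.4461] [0.5031 0.5332]
scoop ((462.0602722167969, -398.9005126953125), (217.73626708984375, 71.71549224853516), 89.84153747558594)
red top 232.25 183.0
240.5 155.0
tip (array([0.4422, 0.1495, 0.1171]), np.float64(0.0006458145451922615))
handle rows 177 179 385 408
```

```bash
cat >> h.py <<'E'
np.set_printoptions(precision=4,suppress=True)
def rel(p,Rt):
    s=observe();R0=R.from_rotvec(s["ee_rot"]);Rt=Rt if isinstance(Rt,R) else R.from_matrix(Rt)
    d=R0.inv().apply(np.array(p)-s["position"]);w=(R0.inv()*Rt).as_rotvec()
    print("d",d.round(4),"w",w.round(4),"rows",max(np.linalg.norm(d)/.0417,np.degrees(np.linalg.norm(w))/7.16).round(1))
def down(ax,pitch=0):  # tool x along world azimuth ax(deg), tool z down, then pitch about tool y (+ = nose up)
    a=np.radians(ax);x=np.array([np.cos(a),np.sin(a),0]);z=np.array([0,0,-1.])
    return R.from_matrix(np.stack([x,np.cross(z,x),z],1))*R.from_rotvec([0,np.radians(pitch),0])
E
python3 - <<'E'
from h import *
s=observe();print(s["clock"])
T=np.array(camera_params("wrist")["T"]);R0=R.from_rotvec(s["ee_rot"]).as_matrix()
print("cam in tool",R0.T@(T[:3,3]-s["position"]),"\n",R0.T@T[:3,:3],camera_params("wrist")["vertical_fov"])
print(atz("top",(187,187),.12))
rel([.44,.22,.28],down(86+60)); rel([.45,-.3,.27],down(86))
E
```

```text
1.3
cam in tool [ 0.0769 -0.0008 -0.1577] 
 [[ 0.0007 -0.9588 -0.284 ]
 [ 1.      0.0009 -0.0006]
 [ 0.0008 -0.284   0.9588]] 62.943604384063086
[0.4278 0.3102 0.12  ]
d [-0.3749 -0.3064 -0.0533] w [ 0.0001 -0.      0.3525] rows 11.7
d [-0.5086 -0.809  -0.0433] w [ 0.0001 -0.0001  1.3997] rows 22.9
```

Request:
jog_arm([
  [[-0.375,-0.306,-0.053,0,0,0.35,-1],[-0.375,-0.306,-0.053,0,0,0.35,-1],[-0.375,-0.306,-0.053,0,0,0.35,-1],[-0.375,-0.306,-0.053,0,0,0.35,-1],[-0.375,-0.306,-0.053,0,0,0.35,-1],[-0.375,-0.306,-0.053,0,0,0.35,-1],[-0.375,-0.306,-0.053,0,0,0.35,-1],[-0.375,-0.306,-0.053,0,0,0.35,-1],[-0.375,-0.306,-0.053,0,0,0.35,-1],[-0.375,-0.306,-0.053,0,0,0.35,-1]],
])

```text
clock: 2.13
position: [0.3991, 0.2743, 0.2727]
ee_rot: [0.914, 3.005, 0.002]
force: [0.8, 0.5, -0.9]
width: 1.002
gripper_force: 0.0
```

```bash
python3 - <<'E'
from h import *
s=observe();print(s["clock"],s["position"],s["joints"],s["dq"])
rel([.45,.22,.28],down(146))
rel([.45,-.25,.28],down(86))
E
```

```text
2.1333 [0.3991 0.2743 0.2727] [-0.9563  0.1591  0.2846  1.8537 -0.0494  1.1347  0.3258] [ 0.7042 -0.0383  0.3713 -0.0781 -0.0476  0.1242  1.0821]
d [-0.0725 -0.0168 -0.0073] w [ 0.001  -0.      0.0027] rows 1.8
d [-0.3343 -0.4072 -0.0077] w [ 0.0009 -0.0006  1.0499] rows 12.6
```

Request:
jog_arm([
  [[-0.07,-0.017,-0.007,0,0,0,-1],[-0.07,-0.017,-0.007,0,0,0,-1],[-0.07,-0.017,-0.007,0,0,0,-1],[-0.07,-0.017,-0.007,0,0,0,-1]],
])

```text
clock: 2.47
position: [0.4481, 0.2214, 0.2794]
ee_rot: [0.921, 3.003, 0.001]
force: [-1.2, 0.7, -0.6]
width: 0.999
gripper_force: 0.0
```

```bash
python3 - <<'E'
from h import *
P=camera_params("wrist");im=save("wrist","w1");import pickle;P["T"]=np.array(P["T"]);pickle.dump(P,open("w1.pkl","wb"))
for n in("tumbler","collar_grip","bowl_floor","lever"):
    print(n,[(round(float(r["p"]),2),[int(v) for v in r["pixel"]],int(r["mask"].sum())) for r in silhouettes(n,"wrist")[:3]])
rel([.45,-.25,.28],down(86))
E
```

```text
tumbler [(0.66, [308, 115], 27929)]
collar_grip [(0.69, [213, 198], 445)]
bowl_floor []
lever [(0.86, [207, 198], 550)]
d [-0.2665 -0.3923 -0.0012] w [-0.0005 -0.0004  1.0523] rows 11.4
```

View pics/w1.png

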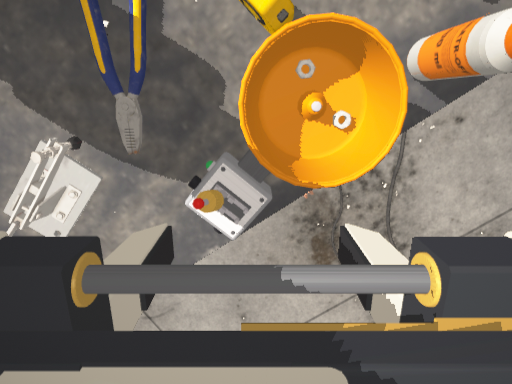

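The wrist view shows the whole bowl (rim centre about (323,101)), the switch box centred near (230,197), and the red tip at (199,203) with the brass collar at (210,200). The slot runs to the right.

```bash
cat > m2.py <<'E'
from h import *
import pickle
P=pickle.load(open("w1.pkl","rb"));im=cv2.imread("pics/w1.png");hsv=cv2.cvtColor(im,cv2.COLOR_BGR2HSV)
m=cv2.inRange(hsv,(10,150,90),(28,255,255));m[:,:235]=0;m[:,410:]=0;m[:12]=0;m[195:]=0
m=cv2.morphologyEx(m,cv2.MORPH_OPEN,np.ones((7,7)));n,l,s,c=cv2.connectedComponentsWithStats(m);i=1+np.argmax(s[1:,4]);ys,xs=np.nonzero(l==i)
p=np.array([atz("wrist",q,.12,P)[:2] for q in zip(xs,ys)],np.float32)*1000
h=cv2.convexHull(p);print("bowl",cv2.minEnclosingCircle(h),cv2.fitEllipse(h))
# box top bright
b=cv2.inRange(hsv,(0,0,120),(180,40,255));b[:145]=0;b[245:]=0;b[:,:180]=0;b[:,278:]=0
b=cv2.morphologyEx(b,cv2.MORPH_OPEN,np.ones((3,3)));n,l,s,c=cv2.connectedComponentsWithStats(b);i=1+np.argmax(s[1:,4]);ys,xs=np.nonzero(l==i);print(s[i],)
q=np.array([atz("wrist",v,.05,P)[:2] for v in zip(xs,ys)],np.float32)*1000;r=cv2.minAreaRect(q);print("box",r)
red=cv2.inRange(hsv,(0,150,120),(6,255,255));red[:180]=0;red[230:]=0;red[:,:185]=0;red[:,230:]=0;ys,xs=np.nonzero(red);print("red",xs.mean(),ys.mean(),atz("wrist",(xs.mean(),ys.mean()),.12,P))
(cx,cy),_=cv2.minEnclosingCircle(h);v=np.array(r[0])-[cx,cy];print("yaw",np.degrees(np.arctan2(v[0],-v[1])),np.linalg.norm(v))
E
python3 m2.py
```

```text
bowl ((419.44818115234375, 312.6598205566406), 92.53673553466797) ((424.5607604980469, 311.769775390625), (162.14846801757812, 179.37826538085938), 92.72857666015625)
[ 180  157   98   88 4139]
box ((486.9791564941406, 157.5614013671875), (152.3099365234375, 98.90635681152344), 15.649520874023438)
red 198.17777777777778 203.23333333333332 [0.4406 0.1512 0.12  ]
yaw 23.52865797595895 169.16250254025476
```

Request:
jog_arm([
  [[-0.266,-0.392,0.0,0,0,1.05,-1],[-0.266,-0.392,0.0,0,0,1.05,-1],[-0.266,-0.392,0.0,0,0,1.05,-1],[-0.266,-0.392,0.0,0,0,1.05,-1],[-0.266,-0.392,0.0,0,0,1.05,-1],[-0.266,-0.392,0.0,0,0,1.05,-1],[-0.266,-0.392,0.0,0,0,1.05,-1],[-0.266,-0.392,0.0,0,0,1.05,-1],[-0.266,-0.392,0.0,0,0,1.05,-1],[-0.266,-0.392,0.0,0,0,1.05,-1]],
])

```text
clock: 3.55
position: [0.4491, -0.1944, 0.2793]
ee_rot: [2.299, 2.141, 0.002]
force: [0.4, -0.7, -0.4]
width: 1.0
gripper_force: 0.0
```

Request:
jog_arm([
  [[0,-0.06,0,0,0,0.05,-1],[0,-0.06,0,0,0,0.05,-1],[0,-0.06,0,0,0,0.05,-1],[0,-0.06,0,0,0,0.05,-1],[0,-0.06,0,0,0,0.05,-1]],
])

```text
clock: 3.97
position: [0.3902, -0.1885, 0.2794]
ee_rot: [2.348, 2.087, 0.002]
force: [0.2, -0.2, 0.3]
width: 1.0
gripper_force: 0.0
```

```bash
python3 - <<'E'
from h import *
rel([.465,-.31,.27],down(86))
E
```

```text
d [-0.1119  0.0885  0.0094] w [ 0.0012 -0.0005 -0.0479] rows 3.4
```

Request:
jog_arm([
  [[-0.112,0.088,0.01,0,0,-0.048,-1],[-0.112,0.088,0.01,0,0,-0.048,-1],[-0.112,0.088,0.01,0,0,-0.048,-1],[-0.112,0.088,0.01,0,0,-0.048,-1],[-0.112,0.088,0.01,0,0,-0.048,-1]],
])

```text
clock: 4.38
position: [0.4659, -0.3143, 0.2683]
ee_rot: [2.298, 2.139, -0.005]
force: [-1.4, 1.1, -0.4]
width: 0.996
gripper_force: 0.0
```

```bash
python3 - <<'E'
from h import *
import pickle
P=camera_params("wrist");im=save("wrist","w2");P["T"]=np.array(P["T"]);pickle.dump(P,open("w2.pkl","wb"))
for n in("tray","scoop","stone_0"):
    rs=silhouettes(n,"wrist")
    print(n,[(round(float(r["p"]),2),[int(v) for v in r["pixel"]],int(r["mask"].sum())) for r in rs[:8]])
    pickle.dump(rs,open(n+".pkl","wb"))
print(observe()["joints"])
E
```

```text
tray [(0.61, [256, 100], 8546)]
scoop []
stone_0 [(0.73, [255, 110], 192), (0.73, [274, 105], 190), (0.7, [257, 75], 214), (0.6, [236, 68], 214), (0.52, [277, 64], 227), (0.45, [237, 113], 189)]
[-0.1149  0.3552  0.836   1.7243 -0.2823  1.1884  0.7265]
```

View pics/w2.png

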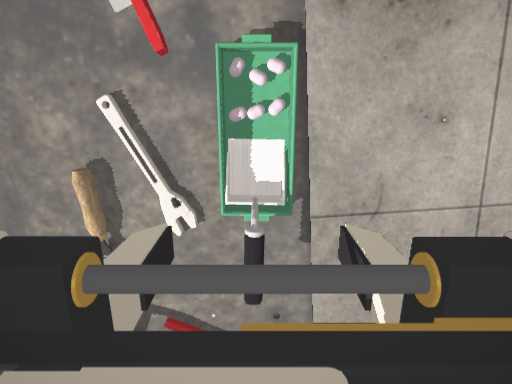

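The tray's rim corners are about (217,45), (297,44), (292,215) and (221,215). The six stones are in two rows at the far end. The pan spans columns 227-286, with its lip at row 139. The handle is centred near column 254, rows 232-303.

```bash
cat > m3.py <<'E'
from h import *
import pickle
P=pickle.load(open("w2.pkl","rb"));A=lambda q,z:atz("wrist",q,z,P)
for q in((217,45),(297,44),(292,215),(221,215)): print("rim",A(q,.036)[:2])
c=np.mean([A(q,.036)[:2] for q in((217,45),(297,44),(292,215),(221,215))],0);print("c",c)
hsv=cv2.cvtColor(cv2.imread("pics/w2.png"),cv2.COLOR_BGR2HSV)
m=cv2.inRange(hsv,(65,70,50),(95,255,255));m[225:]=0
n,l,s,cc=cv2.connectedComponentsWithStats(m);i=1+np.argmax(s[1:,4]);ys,xs=np.nonzero(l==i);k=(ys>44)&(ys<214)
q=np.array([A(v,.036)[:2] for v in zip(xs[k],ys[k])],np.float32)*1000;print("tray",cv2.minAreaRect(q))
for r in pickle.load(open("stone_0.pkl","rb")): print("stone",A(r["pixel"],.011)[:2])
print("lip L,R",A((228,139),.006)[:2],A((285,139),.006)[:2])
print("pan back top",A((226,203),.039)[:2],A((285,203),.039)[:2])
d=cv2.inRange(hsv,(0,0,0),(180,255,60))
for row in(242,252,262,295,300):
    x=np.nonzero(d[row,235:275])[0]+235;print(row,x.min(),x.max(),A((x.min(),row),.089)[:2],A((x.max(),row),.089)[:2])
x=np.nonzero(d[225:320,254])[0]+225;print("handle rows",x.min(),x.max())
for r in(232,303):print(A((254,r),.089)[:2])
E
python3 m3.py
```

```text
rim [ 0.4308 -0.1806]
rim [ 0.5218 -0.1861]
rim [ 0.5082 -0.3942]
rim [ 0.414  -0.3875]
c [ 0.4687 -0.2871]
tray ((468.3277893066406, -285.9017333984375), (204.68243408203125, 94.5412368774414), 85.92095947265625)
stone [ 0.4691 -0.2572]
stone [ 0.4943 -0.2533]
stone [ 0.4753 -0.2151]
stone [ 0.4496 -0.2055]
stone [ 0.4999 -0.2042]
stone [ 0.446  -0.2591]
lip L,R [ 0.4301 -0.2917] [ 0.5059 -0.2971]
pan back top [ 0.4227 -0.3701] [ 0.4995 -0.3756]
242 245 263 [ 0.4466 -0.4031] [ 0.4678 -0.4046]
252 245 263 [ 0.4455 -0.4162] [ 0.4669 -0.4177]
262 245 263 [ 0.4444 -0.4296] [ 0.4661 -0.4311]
295 245 261 [ 0.4407 -0.4757] [ 0.4606 -0.4771]
300 246 261 [ 0.4413 -0.483 ] [ 0.4601 -0.4844]
handle rows 238 303
[ 0.4581 -0.391 ]
[ 0.451  -0.4881]
```

```bash
python3 - <<'E'
from h import *
rel([.4575,-.419,.13],down(85.5))
rel([.4575,-.419,.0625],down(85.5))
E
```

```text
d [-0.1093  0.0017  0.1389] w [-0.0003 -0.0007  0.0082] rows 4.2
d [-0.1093  0.0017  0.2064] w [-0.0003 -0.0007  0.0082] rows 5.6
```

Request:
jog_arm([
  [[-0.05,0.001,0.06,0,0,0.008,-1],[-0.08,0.001,0.1,0,0,0.008,-1],[-0.109,0.002,0.135,0,0,0.008,-1],[-0.109,0.002,0.14,0,0,0.008,-1],[-0.109,0.002,0.17,0,0,0.008,-1],[-0.109,0.002,0.19,0,0,0.008,-1],[-0.109,0.002,0.206,0,0,0.008,-1],[-0.109,0.002,0.206,0,0,0.008,-1],[-0.109,0.002,0.206,0,0,0.008,-1]],
])

```text
clock: 5.33
position: [0.4578, -0.4186, 0.0633]
ee_rot: [-2.306, -2.132, -0.001]
force: [-0.1, 0.5, 0.8]
width: 0.998
gripper_force: 0.0
```

```bash
python3 - <<'E'
from h import *
s=observe();print(s["clock"],s["joints"])
rel([.4575,-.419,.0625],down(85.5))
E
```

```text
5.3333 [ 0.2225  0.6796  0.6661  1.7898 -0.5377  0.8626  1.0631]
d [-0.0004 -0.0003  0.0008] w [-0.0003 -0.0011  0.    ] rows 0.0
```

Close on the handle.

Request:
jog_arm([
  [[0,0,0.001,0,0,0,1],[0,0,0.001,0,0,0,1],[0,0,0.001,0,0,0,1],[0,0,0.001,0,0,0,1],[0,0,0.001,0,0,0,1],[0,0,0.001,0,0,0,1],[0,0,0.001,0,0,0,1],[0,0,0.001,0,0,0,1]],
], force=50)

```text
clock: 6.0
position: [0.4574, -0.4201, 0.0621]
ee_rot: [2.309, 2.131, 0.0]
force: [-0.7, 0.0, -0.4]
width: 0.469
gripper_force: 0.0
```

Request:
jog_arm([
  [[0,0,0,0,0,0,1],[0,0,0,0,0,0,1],[0,0,0,0,0,0,1],[0,0,0,0,0,0,1],[0,0,0,0,0,0,1],[0,0,0,0,0,0,1]],
], force=50)

```text
clock: 6.5
position: [0.4573, -0.4201, 0.062]
ee_rot: [-2.309, -2.131, 0.0]
force: [-0.4, 0.6, -1.2]
width: 0.258
gripper_force: 50.0
```

```bash
python3 - <<'E'
from h import *
import pickle
s=observe();print(s["clock"],s["width"],s["gripper_force"],s["force"])
P=camera_params("wrist");im=save("wrist","w3");P["T"]=np.array(P["T"]);pickle.dump(P,open("w3.pkl","wb"))
E
```

```text
6.5 0.2576907589690733 49.999818205833435 [-0.4483  0.5907 -1.1968]
```

View pics/w3.png

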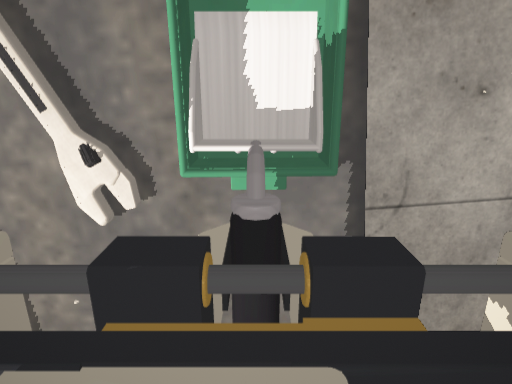

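Width 23.7 mm with a 50 N grip: the handle is held. The pan sits in the tray with its lip at row 12, between columns 195 and 318.

```bash
python3 - <<'E'
from h import *
import pickle
P=pickle.load(open("w3.pkl","rb"));A=lambda q,z:atz("wrist",q,z,P)[:2]
print("lip",A((195,12),.005),A((318,12),.005))
hsv=cv2.cvtColor(cv2.imread("pics/w3.png"),cv2.COLOR_BGR2HSV)
m=cv2.inRange(hsv,(65,70,40),(95,255,255))
L=[];Rr=[]
for r in range(10,165,15):
    x=np.nonzero(m[r])[0];a=A((x.min(),r),.036);b=A((x.max(),r),.036);L.append(a);Rr.append(b)
L=np.array(L);Rr=np.array(Rr);
for q in(L,Rr):
    f=np.polyfit(q[:,1],q[:,0],1);print("az",90-np.degrees(np.arctan(f[0])),"x at y=-.287",np.polyval(f,-.287),"x at -.35",np.polyval(f,-.35))
print("end wall outer",A((255,176),.036),"pan back",A((193,150),.037),A((322,150),.037))
s=observe();print("grip axis:",s["position"],R.from_rotvec(s["ee_rot"]).as_matrix())
E
```

```text
lip [ 0.43   -0.2922] [ 0.505  -0.2982]
az 86.0492492319448 x at y=-.287 0.42105370574778983 x at -.35 0.4167027304889588
az 85.92215792142265 x at y=-.287 0.5153991399661378 x at -.35 0.5109077322295614
end wall outer [ 0.4591 -0.3904] pan back [ 0.4241 -0.3716] [ 0.4995 -0.3776]
grip axis: [ 0.4573 -0.4201  0.062 ] [[ 0.08    0.9968 -0.0001]
 [ 0.9968 -0.08   -0.    ]
 [-0.     -0.0001 -1.    ]]
```

Request:
jog_arm([
  [[0.006,0,0.0005,0,0,0,1],[0.012,0,0.0005,0,0,0,1],[0.018,0,0.0005,0,0,0,1],[0.024,0,0.0005,0,0,0,1],[0.03,0,0.0005,0,0,0,1],[0.036,-0.0005,0.0005,0,0,0,1],[0.042,-0.0005,0.0005,0,0,0,1],[0.048,-0.0005,0.0005,0,0,0,1],[0.054,-0.0005,0.0005,0,0,0,1],[0.06,-0.0006,0.0005,0,0,0,1]],
], force=60)

```text
clock: 7.38
position: [0.4618, -0.3601, 0.062]
ee_rot: [2.308, 2.13, -0.0]
force: [0.2, -4.3, 5.6]
width: 0.255
gripper_force: 60.0
```

Request:
jog_arm([
  [[0.006,0,0,0,0,0,1],[0.012,0,0,0,0,0,1],[0.018,0,0,0,0,0,1],[0.024,0,0,0,0,0,1],[0.028,0,0,0,0,0,1],[0.032,0,0,0,0,0,1],[0.034,0,0,0,0,0,1],[0.036,0,0,0,0,0,1],[0.038,0,0,0,0,0,1],[0.038,0,0,0,0,0,1]],
])

```text
clock: 8.22
position: [0.4648, -0.3222, 0.0619]
ee_rot: [2.308, 2.13, -0.0]
force: [-0.2, -2.4, 5.3]
width: 0.259
gripper_force: 60.0
```

```bash
python3 - <<'E'
from h import *
s=observe();print(s["clock"],s["position"],s["force"],s["ft_torque"],s["joints"])
P=camera_params("wrist");im=save("wrist","w4")
t=save("top","t4");sd=save("side","s4")
a=cv2.resize(t[155:200,310:400],(540,270),interpolation=cv2.INTER_CUBIC);b=cv2.resize(sd[195:285,285:405],(540,405)[:2],interpolation=cv2.INTER_CUBIC)
w=im[0:140,150:380];w=cv2.resize(w,(260,158))
cv2.imwrite("pics/c4.png",np.vstack([a,b])[:,:,::-1][:600])
E
```

```text
8.2167 [ 0.4648 -0.3222  0.0619] [-0.1897 -2.4486  5.261 ] [-0.7563  0.1567  0.0087] [ 0.043   0.6112  0.6826  1.9339 -0.5377  0.7844  0.9494]
```

View pics/c4.png

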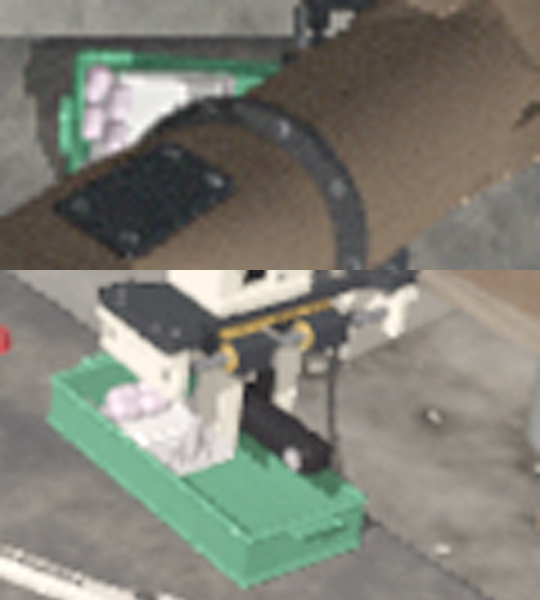

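The stones are bunched against the far wall and riding up on the lip, which is about 10 mm from the wall. I'll push on gently.

Request:
jog_arm([
  [[0.002,0,0,0,0,0,1],[0.004,0,0,0,0,0,1],[0.006,0,0,0,0,0,1],[0.007,0,0,0,0,0,1],[0.008,0,0,0,0,0,1],[0.008,0,0,0,0,0,1]],
])

```text
clock: 8.87
position: [0.4654, -0.3145, 0.0619]
ee_rot: [2.308, 2.13, -0.0]
force: [-0.3, -3.8, 6.4]
width: 0.259
gripper_force: 60.0
```

Request:
jog_arm([
  [[0.0005,0,0,0,0,0,1],[0.001,0,0,0,0,0,1],[0.0015,0,0,0,0,0,1],[0.0015,0,0,0,0,0,1]],
])

```text
clock: 9.2
position: [0.4655, -0.3132, 0.0619]
ee_rot: [2.308, 2.13, -0.0]
force: [-0.3, -4.9, 6.0]
width: 0.258
gripper_force: 60.0
```

```bash
python3 - <<'E'
from h import *
s=observe();print(s["clock"],s["position"],s["force"])
P=camera_params("wrist");im=save("wrist","w5")
sd=save("side","s5")
print([ (r["pixel"],round(float(r["p"]),2)) for r in silhouettes("stone_0","wrist")],proj("wrist",[.4755,-.19,.005]),proj("wrist",[.4755,-.2,.011]))
b=cv2.resize(sd[195:285,285:405],(720,540),interpolation=cv2.INTER_CUBIC)
cv2.imwrite("pics/c5.png",b[:,:,::-1])
E
```

```text
9.2 [ 0.4655 -0.3132  0.0619] [-0.2927 -4.9254  5.971 ]
[([264.8, 17.4], 0.9), ([214.9, 47.3], 0.88), ([251.8, 47.4], 0.85), ([306.5, 18.9], 0.78), ([207.5, 18.1], 0.59), ([268.1, 163.9], 0.48)] [np.float64(256.247348921392), np.float64(14.879005100944596)] [np.float64(257.57809074577125), np.float64(30.88842315844647)]
```

View pics/c5.png

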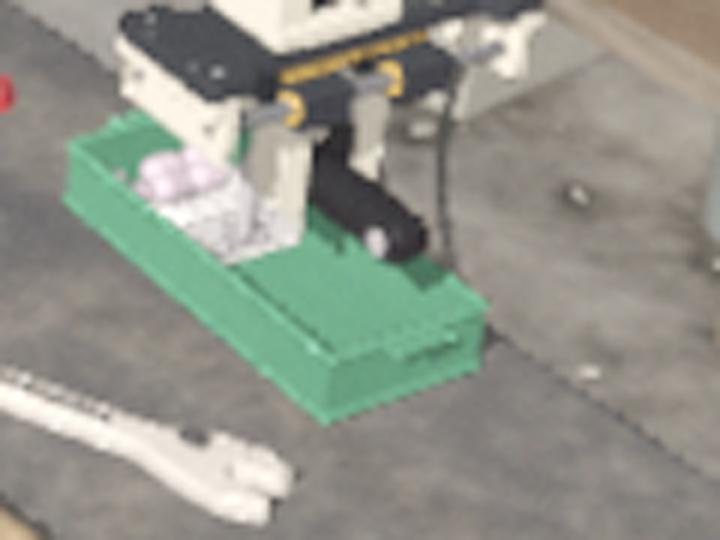

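Request:
jog_arm([
  [[0.0005,0,0,0,0,0,1],[0.001,0,0,0,0,0,1],[0.0015,0,0,0,0,0,1],[0.002,0,0,0,0,0,1],[0.002,0,0,0,0,0,1]],
])

```text
clock: 9.77
position: [0.4657, -0.3117, 0.062]
ee_rot: [2.307, 2.129, -0.001]
force: [-0.7, -6.5, 5.0]
width: 0.258
gripper_force: 60.0
```

```bash
python3 - <<'E'
from h import *
s=observe();print(s["clock"],s["position"],s["force"])
im=save("wrist","w6")
for r in silhouettes("stone_0","wrist"): print(np.round(r["pixel"]),round(float(r["p"]),2),r["mask"].sum(),atz("wrist",r["pixel"],.013))
E
```

```text
9.7667 [ 0.4657 -0.3117  0.062 ] [-0.6831 -6.455   5.0318]
[203.  21.] 0.85 991 [ 0.4439 -0.1911  0.013 ]
[309.  22.] 0.85 1041 [ 0.5063 -0.1964  0.013 ]
[292.  52.] 0.66 942 [ 0.4955 -0.2119  0.013 ]
[266.  23.] 0.65 1050 [ 0.4811 -0.1951  0.013 ]
[217.  49.] 0.6 1013 [ 0.4502 -0.2068  0.013 ]
```

Request:
jog_arm([
  [[0.0005,0,0,0,0,0,1],[0.001,0,0,0,0,0,1],[0.0015,0,0,0,0,0,1],[0.002,0,0,0,0,0,1],[0.002,0,0,0,0,0,1]],
])

```text
clock: 10.28
position: [0.4659, -0.3113, 0.0624]
ee_rot: [2.306, 2.127, -0.003]
force: [-0.8, -11.9, 5.2]
width: 0.257
gripper_force: 60.0
```

View pics/w6.png

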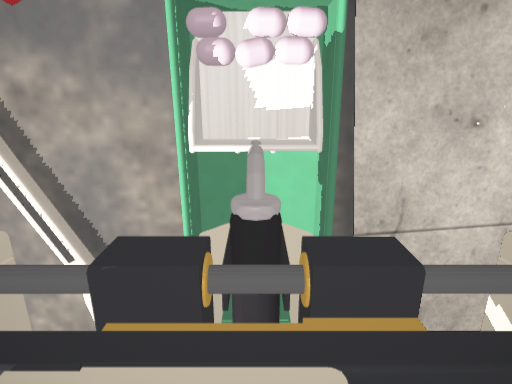

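All six stones are on the pan (front row at row 21, second row at row 50), and the lip has stalled against the end wall. Next I'll pitch nose-up, keeping the lip along the wall.

Request:
jog_arm([
  [[-0.0022,0,-0.0005,0,0,0,1],[-0.0047,0,0.001,0,0.0436,0,1],[-0.0069,0,0.0032,0,0.0873,0,1],[-0.0088,0,0.0054,0,0.131,0,1],[-0.0106,0,0.0077,0,0.1745,0,1],[-0.0106,0,0.0077,0,0.1745,0,1],[-0.012,0,0.0075,0,0.218,0,1],[-0.0132,0,0.0064,0,0.2618,0,1],[-0.0132,0,0.0064,0,0.2618,0,1],[-0.0132,0,0.0064,0,0.2618,0,1]],
])

```text
clock: 11.12
position: [0.4642, -0.3212, 0.0545]
ee_rot: [-2.168, -2.0, -0.284]
force: [-0.2, -2.3, -0.8]
width: 0.26
gripper_force: 60.0
```

```bash
python3 - <<'E'
from h import *
s=observe();print(s["clock"],s["position"],s["force"],s["joints"])
im=save("wrist","w7")
for r in silhouettes("stone_0","wrist"): print(np.round(r["pixel"]),round(float(r["p"]),2),r["mask"].sum())
E
```

```text
11.1167 [ 0.4642 -0.3212  0.0545] [-0.1557 -2.3356 -0.7825] [ 0.2865  0.6801  0.5568  1.8036 -0.644   1.0266  1.1074]
[270. 133.] 0.96 705
[264. 106.] 0.94 806
[212.  54.] 0.86 935
[307.  45.] 0.76 955
[216.  82.] 0.59 865
[295. 101.] 0.58 834
```

Request:
jog_arm([
  [[0.0026,0,-0.0097,0,0,0,1],[0.0026,0,-0.0097,0,0,0,1],[0.0023,0,-0.02,0,0.044,0,1],[0.0023,0,-0.02,0,0.087,0,1],[0.005,0,-0.032,0,0.131,0,1],[0.0087,0,-0.044,0,0.175,0,1],[0.0125,0,-0.058,0,0.22,0,1],[0.0165,0,-0.073,0,0.262,0,1],[0.0165,0,-0.073,0,0.262,0,1],[0.0165,0,-0.073,0,0.262,0,1]],
])

```text
clock: 12.05
position: [0.4646, -0.3252, 0.1301]
ee_rot: [-2.012, -1.857, -0.538]
force: [-0.2, 0.5, -2.2]
width: 0.254
gripper_force: 60.0
```

```bash
python3 - <<'E'
from h import *
s=observe();print(s["clock"],s["position"],s["force"],s["joints"])
im=save("wrist","w8")
for r in silhouettes("stone_0","wrist"): print(np.round(r["pixel"]),round(float(r["p"]),2),r["mask"].sum())
p=s["position"]
rel([.45,-.31,.26],down(85.5,30))
rel([.42,.11,.31],down(95,30))
E
```

```text
12.05 [ 0.4646 -0.3252  0.1301] [-0.233   0.5046 -2.2027] [ 0.453   0.7009  0.5139  1.6086 -0.6691  1.4028  1.1337]
[217.  95.] 0.96 852
[297. 109.] 0.91 810
[306.  44.] 0.86 1001
[217. 123.] 0.85 780
[273. 130.] 0.83 785
[267. 105.] 0.75 827
d [ 0.0762 -0.0157 -0.1068] w [ 0.      0.     -0.0005] rows 3.2
d [ 0.4618 -0.0787  0.0581] w [ 0.0829 -0.     -0.144 ] rows 11.3
```

Six stones are detected on the pan and the load reads 2.2 N. One, at (306,44), is hung up near the front right, so I'll move back over the tray and pitch/roll to seat it.

Request:
jog_arm([
  [[-0.01,0,-0.008,0,0.03,0,1],[-0.02,0,-0.016,0,0.06,0,1],[-0.03,0,-0.024,0,0.1,0,1],[-0.035,0,-0.03,0,0.14,0,1],[-0.035,0,-0.03,-0.05,0.18,0,1],[-0.035,0,-0.03,-0.1,0.2,0,1],[-0.035,0,-0.03,-0.15,0.2,0,1],[-0.035,0,-0.03,-0.15,0.2,0,1],[-0.035,0,-0.03,-0.15,0.2,0,1]],
])

```text
clock: 12.9
position: [0.4605, -0.3694, 0.1382]
ee_rot: [-1.966, -1.74, -0.867]
force: [1.1, -0.0, -2.1]
width: 0.257
gripper_force: 60.0
```

```bash
python3 - <<'E'
from h import *
s=observe();print(s["clock"],s["position"],s["force"],s["joints"])
im=save("wrist","w9")
for r in silhouettes("stone_0","wrist"): print(np.round(r["pixel"]),round(float(r["p"]),2),r["mask"].sum())
m=R.from_rotvec(s["ee_rot"]).as_matrix();print(m)
E
```

```text
12.9 [ 0.4605 -0.3694  0.1382] [ 1.1362 -0.0134 -2.0547] [ 0.6697  0.7926  0.447   1.5111 -0.8036  1.5618  1.2563]
[266. 131.] 0.77 772
[294. 124.] 0.76 761
[278.  92.] 0.62 845
[248. 107.] 0.59 812
[218.  92.] 0.56 867
[215. 119.] 0.55 859
[[ 0.046   0.9789  0.1991]
 [ 0.7481 -0.1658  0.6425]
 [ 0.662   0.1194 -0.74  ]]
```

```bash
python3 - <<'E'
from h import *
import pickle
P=pickle.load(open("w1.pkl","rb"))
q=np.array([atz("wrist",p,.12,P)[:2] for p in((322,13),(240,95),(320,188),(407,93))]);print(q)
A=np.c_[2*q,np.ones(4)];x=np.linalg.lstsq(A,(q**2).sum(1),rcond=None)[0];c=x[:2];print("bowl",c,np.sqrt(x[2]+c@c))
for z in(.05,):
    k=np.array([atz("wrist",p,z,P)[:2] for p in((229,153),(272,187),(232,240),(186,203))]);print("box corners",k,k.mean(0))
rel([.46,-.33,.27],down(86,32))
rel([.435,.17,.33],down(88,30))
E
```

```text
[[0.358  0.3536]
 [0.3748 0.2516]
 [0.4989 0.2678]
 [0.4636 0.3864]]
bowl [0.4295 0.3122] 0.08208487560217625
box corners [[0.4218 0.1981]
 [0.4886 0.2183]
 [0.5208 0.1326]
 [0.444  0.1134]] [0.4688 0.1656]
d [ 0.1162  0.0078 -0.0725] w [ 0.1541 -0.165  -0.0038] rows 3.3
d [ 0.5291 -0.0912  0.1994] w [ 0.1745 -0.1976 -0.0349] rows 13.7
```

Request:
jog_arm([
  [[0.015,0.001,-0.01,0.03,-0.03,0,1],[0.04,0.003,-0.024,0.06,-0.06,0,1],[0.065,0.004,-0.04,0.1,-0.1,0,1],[0.09,0.006,-0.055,0.13,-0.13,0,1],[0.116,0.008,-0.07,0.154,-0.165,0,1],[0.14,0.008,-0.064,0.154,-0.165,0,1],[0.165,0,-0.047,0.154,-0.165,0,1],[0.19,-0.007,-0.03,0.154,-0.165,0,1],[0.215,-0.012,-0.012,0.155,-0.17,0,1],[0.24,-0.018,0.004,0.156,-0.17,0,1]],
])

```text
clock: 13.83
position: [0.4552, -0.1822, 0.2924]
ee_rot: [-1.983, -1.844, -0.559]
force: [0.3, 0.4, -1.3]
width: 0.254
gripper_force: 60.0
```

```bash
python3 - <<'E'
from h import *
s=observe();print(s["clock"],s["position"],s["force"],s["joints"])
rel([.435,.17,.33],down(88,30))
E
```

```text
13.8333 [ 0.4552 -0.1822  0.2924] [ 0.3254  0.3631 -1.264 ] [ 0.2407  0.3746  0.5153  1.7    -0.5971  1.5222  0.8431]
d [ 0.3174 -0.0454  0.152 ] w [ 0.0155 -0.0297 -0.0333] rows 8.5
```

Request:
jog_arm([
  [[0.03,-0.004,0.014,0,0,0,1],[0.065,-0.009,0.031,0.003,-0.005,-0.006,1],[0.1,-0.014,0.048,0.006,-0.01,-0.012,1],[0.135,-0.019,0.065,0.008,-0.015,-0.018,1],[0.17,-0.024,0.081,0.01,-0.02,-0.024,1],[0.205,-0.029,0.098,0.012,-0.025,-0.03,1],[0.24,-0.034,0.115,0.015,-0.03,-0.033,1],[0.27,-0.039,0.129,0.015,-0.03,-0.033,1],[0.3,-0.043,0.144,0.015,-0.03,-0.033,1],[0.317,-0.045,0.152,0.015,-0.03,-0.033,1]],
])

```text
clock: 14.67
position: [0.4343, 0.172, 0.3306]
ee_rot: [-1.96, -1.899, -0.527]
force: [0.2, -0.2, -2.6]
width: 0.256
gripper_force: 60.0
```

```bash
python3 - <<'E'
from h import *
s=observe();print(s["clock"],s["position"],s["force"],s["joints"])
im=save("wrist","w10")
for r in silhouettes("stone_0","wrist"): print(np.round(r["pixel"]),round(float(r["p"]),2),r["mask"].sum())
rel([.4295,.21,.30],down(90,0))
rel([.4295,.225,.25],down(90,-40))
E
```

```text
14.6667 [0.4343 0.172  0.3306] [ 0.1521 -0.2295 -2.6407] [-0.3172  0.0523  0.2374  1.9486 -0.5907  1.1501  0.1375]
[218.  95.] 0.95 860
[297. 125.] 0.94 778
[266. 130.] 0.87 730
[214. 123.] 0.75 773
[266. 105.] 0.62 779
[239. 125.] 0.55 775
d [ 0.0177 -0.006   0.0455] w [ 0.0085 -0.5244 -0.0286] rows 4.2
d [ 0.0057 -0.0065  0.0962] w [-0.0019 -1.2225 -0.0313] rows 9.8
```

```bash
python3 - <<'E'
from h import *
rel([.431,.165,.21],down(90,0))
E
```

```text
d [-0.0662 -0.0033  0.1009] w [ 0.0085 -0.5244 -0.0286] rows 4.2
```

Request:
jog_arm([
  [[-0.009,0,0.013,0,-0.06,0,1],[-0.018,-0.001,0.026,0,-0.13,-0.01,1],[-0.027,-0.001,0.039,0.002,-0.2,-0.01,1],[-0.036,-0.002,0.052,0.004,-0.27,-0.015,1],[-0.045,-0.002,0.066,0.005,-0.34,-0.02,1],[-0.054,-0.003,0.08,0.007,-0.41,-0.025,1],[-0.062,-0.003,0.093,0.008,-0.47,-0.028,1],[-0.066,-0.003,0.1,0.008,-0.524,-0.028,1],[-0.066,-0.003,0.1,0.008,-0.524,-0.028,1]],
])

```text
clock: 15.52
position: [0.4317, 0.1617, 0.2085]
ee_rot: [2.226, 2.215, -0.008]
force: [-0.2, 0.6, -2.3]
width: 0.254
gripper_force: 60.0
```

```bash
python3 - <<'E'
from h import *
s=observe();print(s["clock"],s["position"],s["force"],s["joints"])
P=camera_params("wrist");im=save("wrist","w11")
for r in silhouettes("stone_0","wrist"): print(np.round(r["pixel"]),round(float(r["p"]),2),r["mask"].sum())
R0=R.from_rotvec(s["ee_rot"]).as_matrix();print("lip at",s["position"]+R0@[.125,0,.059])
hsv=cv2.cvtColor(im,cv2.COLOR_RGB2HSV);m=cv2.inRange(hsv,(10,150,90),(28,255,255));print("orange px",m.sum()//255)
E
```

```text
15.5167 [0.4317 0.1617 0.2085] [-0.1702  0.5883 -2.2504] [-0.5902  0.1868  0.1331  1.9859 -0.0267  0.9753 -0.4494]
[218.  93.] 0.89 838
[235. 124.] 0.86 773
[215. 122.] 0.75 776
[266. 131.] 0.68 754
[267. 104.] 0.65 807
[298. 123.] 0.61 808
lip at [0.4321 0.2865 0.149 ]
orange px 14493
```

Request:
jog_arm([
  [[0.006,0,-0.007,0,-0.087,0,1],[0.012,0,-0.013,0,-0.175,0,1],[0.02,0,-0.018,0,-0.262,0,1],[0.0277,0,-0.0232,0,-0.349,0,1],[0.034,0,-0.026,0,-0.41,0,1],[0.04,0,-0.028,0,-0.46,0,1],[0.0462,0,-0.0306,0,-0.524,0,1],[0.0462,0,-0.0306,0,-0.524,0,1],[0.056,0,-0.0335,0,-0.61,0,1],[0.0672,0,-0.0365,0,-0.698,0,1]],
])

```text
clock: 16.45
position: [0.4347, 0.225, 0.2487]
ee_rot: [1.833, 1.804, -0.664]
force: [0.7, 0.7, -1.5]
width: 0.258
gripper_force: 60.0
```

Request:
jog_arm([
  [[0,0,0,0,0,0,1],[0,0,0,0,0,0,1],[0,0,0,0,0,0,1],[0,0,0,0,0,0,1],[0,0,0,0,0,0,1]],
])

```text
clock: 16.87
position: [0.434, 0.2258, 0.2474]
ee_rot: [1.831, 1.808, -0.664]
force: [0.5, -0.1, -2.3]
width: 0.256
gripper_force: 60.0
```

```bash
python3 - <<'E'
from h import *
s=observe();print(s["clock"],s["position"],s["force"],s["joints"])
P=camera_params("wrist");im=save("wrist","w12")
for r in silhouettes("stone_0","wrist"): print(np.round(r["pixel"]),round(float(r["p"]),2),r["mask"].sum())
R0=R.from_rotvec(s["ee_rot"]).as_matrix();print("lip at",s["position"]+R0@[.125,0,.059],R0[:,0])
E
```

```text
16.8667 [0.434  0.2258 0.2474] [ 0.4652 -0.1221 -2.2594] [-0.991   0.5096  0.1371  1.6302  0.3633  1.5647 -0.9728]
[289. 219.] 0.56 282
lip at [0.4348 0.2839 0.1219] [ 0.01    0.7672 -0.6414]
```

View pics/w12.png

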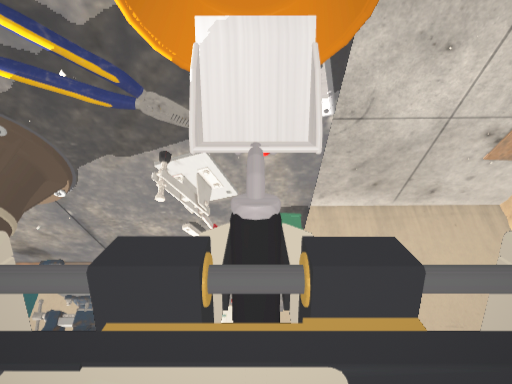

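The pan is empty and its lip is inside the bowl. Next I'll lift clear and carry the scoop back.

```bash
python3 - <<'E'
from h import *
rel([.434,.2,.33],down(89.5,-20))
rel([.445,.1,.33],down(88,0))
rel([.46,-.25,.27],down(85.4,0))
E
```

```text
d [-0.0733  0.0005 -0.0467] w [-0.0009  0.3477 -0.0027] rows 2.8
d [-0.1499  0.0127  0.0174] w [0.0087 0.6967 0.0222] rows 5.6
d [-0.3797  0.0317  0.2879] w [0.0246 0.6965 0.0657] rows 11.5
```

Request:
jog_arm([
  [[-0.025,0,-0.03,0,0,0,1],[-0.042,0,-0.05,0,0.05,0,1],[-0.073,0,-0.047,0,0.17,0,1],[-0.073,0,-0.047,0,0.29,0,1],[-0.1,0.004,-0.02,0.003,0.41,0.01,1],[-0.125,0.008,0,0.005,0.53,0.015,1],[-0.15,0.0127,0.017,0.009,0.65,0.02,1],[-0.175,0.014,0.05,0.01,0.697,0.03,1],[-0.2,0.016,0.08,0.012,0.697,0.035,1],[-0.225,0.019,0.11,0.014,0.697,0.04,1]],
])

```text
clock: 17.8
position: [0.449, -0.0197, 0.3076]
ee_rot: [2.281, 2.158, 0.004]
force: [0.5, 0.8, -2.7]
width: 0.259
gripper_force: 60.0
```

```bash
python3 - <<'E'
from h import *
s=observe();print(s["clock"],s["position"],s["force"],s["joints"])
rel([.461,-.3,.23],down(85.4,0))
E
```

```text
17.8 [ 0.449  -0.0197  0.3076] [ 0.5186  0.7797 -2.7263] [-0.4124  0.064   0.3644  1.8717 -0.0247  1.2074 -0.0952]
d [-0.2792  0.0272  0.0775] w [ 0.0027 -0.0006  0.0252] rows 7.0
```

Request:
jog_arm([
  [[-0.04,0.004,0.011,0,0,0.004,1],[-0.08,0.008,0.022,0,0,0.008,1],[-0.12,0.012,0.033,0,0,0.012,1],[-0.16,0.016,0.044,0,0,0.016,1],[-0.2,0.02,0.055,0.001,0,0.02,1],[-0.24,0.024,0.066,0.002,0,0.025,1],[-0.279,0.027,0.0775,0.003,0,0.025,1],[-0.279,0.027,0.0775,0.003,0,0.025,1]],
])

```text
clock: 18.47
position: [0.4594, -0.3047, 0.2284]
ee_rot: [2.314, 2.123, -0.011]
force: [-1.3, -0.6, -0.9]
width: 0.259
gripper_force: 60.0
```

```bash
python3 - <<'E'
from h import *
s=observe();print(s["clock"],s["position"],s["force"])
save("top","t13");save("wrist","w13");save("side","s13")
for r in silhouettes("stone_0","top"): print("top",np.round(r["pixel"]),round(float(r["p"]),2),r["mask"].sum(),atz("top",r["pixel"],.066)[:2])
for r in silhouettes("stone_0","side"): print("side",np.round(r["pixel"]),round(float(r["p"]),2))
rel([.4573,-.4201,.12],down(85.4))
rel([.4573,-.4201,.062],down(85.4))
E
```

```text
18.4667 [ 0.4594 -0.3047  0.2284] [-1.3036 -0.5597 -0.9142]
d [-0.1252  0.0038  0.1101] w [-0.0018  0.0003  0.0055] rows 4.0
d [-0.1252  0.0039  0.1681] w [-0.0018  0.0003  0.0055] rows 5.0
```

Request:
jog_arm([
  [[-0.03,0.001,0.025,0,0,0.002,1],[-0.06,0.002,0.055,0,0,0.003,1],[-0.09,0.003,0.085,0,0,0.005,1],[-0.115,0.0038,0.105,-0.002,0,0.0055,1],[-0.125,0.0038,0.11,-0.002,0,0.0055,1],[-0.125,0.0038,0.11,-0.002,0,0.0055,1],[-0.125,0.0038,0.11,-0.002,0,0.0055,1]],
])

```text
clock: 19.3
position: [0.4575, -0.4202, 0.1205]
ee_rot: [2.309, 2.129, -0.001]
force: [0.4, 0.8, -1.0]
width: 0.257
gripper_force: 60.0
```

```bash
python3 - <<'E'
from h import *
s=observe();print(s["clock"],s["position"],s["force"])
im=save("wrist","w14");P=camera_params("wrist");A=lambda q,z:atz("wrist",q,z,P)[:2]
hsv=cv2.cvtColor(im,cv2.COLOR_RGB2HSV);m=cv2.inRange(hsv,(65,70,40),(95,255,255))
L=[];Q=[]
for r in range(10,150,10):
    x=np.nonzero(m[r])[0];L.append(A((x.min(),r),.036));Q.append(A((x.max(),r),.036))
for q in(np.array(L),np.array(Q)):
    f=np.polyfit(q[:,1],q[:,0],1);print("az",90-np.degrees(np.arctan(f[0])),"x at -.335",np.polyval(f,-.335),np.abs(np.polyval(f,q[:,1])-q[:,0]).max())
# compare pan look with w3 (same grip): shift of image in pan region
a=cv2.cvtColor(cv2.imread("pics/w3.png"),cv2.COLOR_BGR2GRAY)[130:200,225:290].astype(np.float32);b=cv2.cvtColor(im,cv2.COLOR_RGB2GRAY)[130:200,225:290].astype(np.float32)
print(cv2.phaseCorrelate(a,b))
rel([.4573,-.4201,.062],down(85.4))
E
```

```text
19.3 [ 0.4575 -0.4202  0.1205] [ 0.4255  0.7646 -0.9912]Traceback (most recent call last):
  File "<stdin>", line 7, in <module>
    return umr_minimum(a, axis, None, out, keepdims, initial, where)
ValueError: zero-size array to reduction operation minimum which has no identity
```

```bash
python3 - <<'E'
from h import *
im=cv2.imread("pics/w14.png");P=camera_params("wrist");A=lambda q,z:atz("wrist",q,z,P)[:2]
hsv=cv2.cvtColor(im,cv2.COLOR_BGR2HSV);m=cv2.inRange(hsv,(65,70,40),(95,255,255));L=[];Q=[]
for r in range(0,220,10):
    x=np.nonzero(m[r])[0]
    if len(x)>6 and r>20: L.append(A((x.min(),r),.036));Q.append(A((x.max(),r),.036))
    print(r,x.min() if len(x) else None,x.max() if len(x) else None,end="; ")
for q in(np.array(L),np.array(Q)):
    f=np.polyfit(q[:,1],q[:,0],1);print("az",90-np.degrees(np.arctan(f[0])),"x at -.335",np.polyval(f,-.335))
a=cv2.cvtColor(cv2.imread("pics/w3.png"),cv2.COLOR_BGR2GRAY);b=cv2.cvtColor(im,cv2.COLOR_BGR2GRAY)
for y in((100,160),(5,40)):
  for x in((180,225),(290,330)):
    print(cv2.phaseCorrelate(a[y[0]:y[1],x[0]:x[1]].astype(np.float32),b[y[0]:y[1],x[0]:x[1]].astype(np.float32)))
E
```

```text
0 187 325; 10 188 324; 20 188 324; 30 189 323; 40 190 323; 50 190 322; 60 320 322; 70 None None; 80 None None; 90 None None; 100 None None; 110 None None; 120 None None; 130 None None; 140 None None; 150 None None; 160 236 278; 170 None None; 180 None None; 190 None None; 200 None None; 210 None None; az 104.61559847077245 x at -.335 0.43022136265411154
az 67.05397728659236 x at -.335 0.5025246205942577
((0.3155705504987836, 1.040758642067022), 0.8788959008676035)
((-0.2683728833684036, 0.03148500925323816), 0.7659348638852438)
((0.5524239858696838, 0.3912501667319539), 0.5460052922919945)
((-0.4224251469325928, 0.5390795157269181), 0.47224524021148684)
```

The scoop hasn't shifted in the grip (within about 1 px), and the tray is symmetric around the pan. Lowering.

Request:
jog_arm([
  [[0,0,0.012,0,0,0,1],[0,0,0.024,0,0,0,1],[0,0,0.034,0,0,0,1],[0,0,0.042,0,0,0,1],[0,0,0.049,0,0,0,1],[0,0,0.054,0,0,0,1],[0,0,0.057,0,0,0,1],[0,0,0.0585,0,0,0,1],[0,0,0.0585,0,0,0,1]],
])

```text
clock: 20.1
position: [0.4566, -0.422, 0.0621]
ee_rot: [2.31, 2.127, -0.002]
force: [-0.3, -1.0, 3.7]
width: 0.256
gripper_force: 60.0
```

```bash
python3 - <<'E'
from h import *
s=observe();print(s["clock"],s["position"],s["force"],s["ft_torque"])
R0=R.from_rotvec(s["ee_rot"]).as_matrix();print(R0[:,0])
E
```

```text
20.1 [ 0.4566 -0.422   0.0621] [-0.3395 -0.9975  3.7444] [0.2704 0.3802 0.1552]
[ 0.0825  0.9966 -0.0017]
```

Request:
jog_arm([
  [[0,0,0,0,0,0,-1],[0,0,0,0,0,0,-1],[0,0,0,0,0,0,-1],[0,0,0,0,0,0,-1],[0,0,0,0,0,0,-1],[0,0,0,0,0,0,-1],[0,0,-0.02,0,0,0,-1],[0,0,-0.05,0,0,0,-1],[0,0,-0.08,0,0,0,-1],[0,0,-0.12,0,0,0,-1]],
])

```text
clock: 20.93
position: [0.4559, -0.4201, 0.181]
ee_rot: [-2.308, -2.127, 0.003]
force: [1.5, -0.6, -0.4]
width: 0.933
gripper_force: 0.0
```

```bash
python3 - <<'E'
from h import *
s=observe();print(s["clock"],s["position"],s["width"],s["force"])
rel([.46,-.25,.28],down(86))
rel([.45,.1,.29],down(146))
E
```

```text
20.9333 [ 0.4559 -0.4201  0.181 ] 0.932842022812064 [ 1.5071 -0.5826 -0.4023]
d [ 0.1699 -0.0102 -0.0989] w [-0.0035 -0.0006 -0.0122] rows 4.7
d [ 0.5179 -0.0488 -0.1086] w [-0.0029 -0.0024 -1.0593] rows 12.7
```

```bash
python3 - <<'E'
from h import *
rel([.46,.12,.27],down(106))
E
```

```text
d [ 0.5387 -0.0404 -0.0886] w [-0.0034 -0.0012 -0.3612] rows 13.1
```

Request:
jog_arm([
  [[0.03,-0.002,-0.03,0,0,0,-1],[0.07,-0.004,-0.06,0,0,0,-1],[0.11,-0.008,-0.088,0,0,0,-1],[0.15,-0.012,-0.088,0,0,-0.03,-1],[0.19,-0.015,-0.088,0,0,-0.07,-1],[0.23,-0.018,-0.088,0,0,-0.1,-1],[0.27,-0.021,-0.088,0,0,-0.13,-1],[0.31,-0.024,-0.088,0,0,-0.17,-1],[0.35,-0.027,-0.088,0,0,-0.2,-1],[0.39,-0.03,-0.088,0,0,-0.24,-1]],
])

```text
clock: 21.77
position: [0.4584, -0.0313, 0.2693]
ee_rot: [2.037, 2.391, -0.001]
force: [1.6, 0.9, 0.3]
width: 1.0
gripper_force: 0.0
```

```bash
python3 - <<'E'
from h import *
s=observe();print(s["clock"],s["position"],s["joints"])
rel([.45,.13,.27],down(106))
E
```

```text
21.7667 [ 0.4584 -0.0313  0.2693] [-0.3855  0.1159  0.3788  1.9159 -0.0466  1.1179  0.1708]
d [ 0.1606  0.0174 -0.0009] w [ 0.0002  0.0009 -0.1198] rows 3.9
```

Request:
jog_arm([
  [[0.04,0.004,0,0,0,-0.03,-1],[0.08,0.009,0,0,0,-0.06,-1],[0.12,0.013,0,0,0,-0.1,-1],[0.15,0.016,0,0,0,-0.12,-1],[0.16,0.017,0,0,0,-0.12,-1],[0.16,0.017,0,0,0,-0.12,-1],[0.16,0.017,0,0,0,-0.12,-1]],
])

```text
clock: 22.35
position: [0.4504, 0.127, 0.2687]
ee_rot: [1.891, 2.508, -0.003]
force: [0.5, 0.2, 0.3]
width: 1.001
gripper_force: 0.0
```

```bash
python3 - <<'E'
from h import *
import pickle
s=observe();print(s["clock"],s["position"],s["joints"])
P=camera_params("wrist");im=save("wrist","w15");P["T"]=np.array(P["T"]);pickle.dump(P,open("w15.pkl","wb"))
for n in("lever","collar_grip","stone_0"):
  for r in silhouettes(n,"wrist"): print(n,np.round(r["pixel"]),round(float(r["p"]),2),r["mask"].sum())
E
```

```text
22.35 [0.4504 0.127  0.2687] [-0.5966  0.1352  0.2353  1.8895 -0.0333  1.1219 -0.0704]
lever [262. 145.] 0.96 644
collar_grip [263. 144.] 0.96 477
stone_0 [326.  27.] 0.88 387
stone_0 [263. 143.] 0.29 548
```

View pics/w15.png

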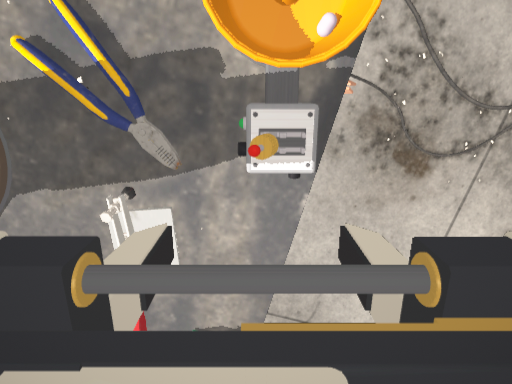

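One stone is visible at the bowl's near edge (326,27). The box top spans (247,104) to (317,172), the red tip is at (254,151) and the brass collar is at about (263,146).

```bash
cat > m4.py <<'E'
from h import *
import pickle
P=pickle.load(open("w15.pkl","rb"));A=lambda q,z:atz("wrist",q,z,P)
k=np.array([A(p,.05)[:2] for p in((247,104),(318,103),(317,172),(247,173))]);c=k.mean(0);print(k,c)
v=(k[1]-k[0]+k[2]-k[3]);u=(k[0]-k[3]+k[1]-k[2]);print("yaw x",np.degrees(np.arctan2(v[1],v[0])),"yaw y",np.degrees(np.arctan2(-u[0],u[1])),"sizes",np.linalg.norm(v)/2,np.linalg.norm(u)/2)
hsv=cv2.cvtColor(cv2.imread("pics/w15.png"),cv2.COLOR_BGR2HSV);r=cv2.inRange(hsv,(0,150,120),(6,255,255));r[:120]=0;r[180:]=0;r[:,:235]=0;r[:,290:]=0
ys,xs=np.nonzero(r);print("red",xs.mean(),ys.mean(),len(xs),A((xs.mean(),ys.mean()),.117))
for yaw in(14,16,18):
    t=np.radians(yaw);mx=np.array([np.cos(t),np.sin(t),0]);my=np.array([-np.sin(t),np.cos(t),0])
    pv=np.array([*c,.025])-.002*my;d=-np.sin(.35)*mx+np.array([0,0,np.cos(.35)])
    print(yaw,"pivot",pv,"tip px",proj("wrist",pv+.098*d,P),"collar px",proj("wrist",pv+.064*d,P),"bowl",c+.158*my[:2],"tip",pv+.098*d)
E
python3 m4.py
```

```text
[[0.4215 0.1884]
 [0.5002 0.2121]
 [0.526  0.1343]
 [0.4435 0.1093]] [0.4728 0.161 ]
yaw x 16.820194298401326 yaw y 16.968939364633716 sizes 0.08418535252505081 0.0820572114017632
red 253.70434782608694 150.28695652173914 115 [0.4412 0.1496 0.117 ]
14 pivot [0.4733 0.1591 0.025 ] tip px [np.float64(253.61599200862582), np.float64(148.92869461566576)] collar px [np.float64(264.54747849713925), np.float64(144.51214529558484)] bowl [0.4346 0.3143] tip [0.4407 0.1509 0.1171]
16 pivot [0.4734 0.1591 0.025 ] tip px [np.float64(253.66796532836713), np.float64(150.10610010979494)] collar px [np.float64(264.59358882575737), np.float64(145.2154775300503)] bowl [0.4293 0.3129] tip [0.4411 0.1498 0.1171]
18 pivot [0.4734 0.1591 0.025 ] tip px [np.float64(253.76104879374276), np.float64(151.27853903472152)] collar px [np.float64(264.66418439788595), np.float64(145.9156818535624)] bowl [0.424  0.3113] tip [0.4415 0.1487 0.1171]
```

```bash
cat > lev.py <<'E'
from h import *
t=np.radians(16.3);mx=np.array([np.cos(t),np.sin(t),0]);my=np.array([-np.sin(t),np.cos(t),0]);pv=np.array([.4734,.1591,.025])
def pose(a,r): # lever angle a (rad from upright toward +mx), TCP at r from the pivot
    d=np.sin(a)*mx+np.array([0,0,np.cos(a)]);z=-d
    return pv+r*d, R.from_matrix(np.stack([my,np.cross(z,my),z],1))
E
python3 - <<'E'
from lev import *
rel(*pose(-.35,.125));rel(*pose(-.35,.048))
E
```

```text
d [ 0.0256 -0.0119  0.1264] w [-0.3507  0.0029 -0.0089] rows 3.1
d [0.026  0.0146 0.1987] w [-0.3507  0.0029 -0.0089] rows 4.8
```

Request:
jog_arm([
  [[0.01,-0.005,0.03,-0.12,0.001,0,-0.3],[0.02,-0.01,0.06,-0.24,0.002,-0.005,-0.3],[0.026,-0.012,0.09,-0.35,0.003,-0.009,-0.3],[0.026,-0.012,0.12,-0.35,0.003,-0.009,-0.3],[0.026,-0.012,0.126,-0.35,0.003,-0.009,-0.3],[0.026,-0.012,0.126,-0.35,0.003,-0.009,-0.3]],
])

```text
clock: 23.05
position: [0.4284, 0.1466, 0.1397]
ee_rot: [1.741, 2.329, 0.403]
force: [0.3, -0.6, -0.4]
width: 0.663
gripper_force: 0.0
```

```bash
python3 - <<'E'
from lev import *
s=observe();print(s["clock"],s["joints"],s["width"],s["force"])
rel(*pose(-.35,.125));rel(*pose(-.35,.048))
P=camera_params("wrist");im=save("wrist","w16")
for n in("lever","collar_grip"):
  for r in silhouettes(n,"wrist")[:2]: print(n,np.round(r["pixel"]),round(float(r["p"]),2),r["mask"].sum())
hsv=cv2.cvtColor(im,cv2.COLOR_RGB2HSV);r=cv2.inRange(hsv,(0,150,120),(6,255,255));n,l,st,ce=cv2.connectedComponentsWithStats(r);print([(st[i,4],ce[i].round()) for i in range(1,n) if st[i,4]>30])
d=pose(-.35,1)[0]-pv;print("exp tip",proj("wrist",pv+.098*d,P),"collar",proj("wrist",pv+.064*d,P))
E
```

```text
23.05 [-0.6787  0.1037  0.1836  2.3827  0.1676  0.3252 -0.3624] 0.6632668233062057 [ 0.2935 -0.6155 -0.3664]
d [-0.0006  0.0045 -0.0013] w [-0.0064  0.0004  0.0024] rows 0.1
d [-0.0006  0.005   0.0757] w [-0.0064  0.0004  0.0024] rows 1.8
lever [261. 206.] 0.78 1413
collar_grip [261. 203.] 0.71 1032
collar_grip [274.  68.] 0.35 31965
[(np.int32(279), array([263., 222.]))]
exp tip [np.float64(263.96931375045494), np.float64(223.1066395524536)] collar [np.float64(263.11445383673725), np.float64(205.12771680966907)]
```

Request:
jog_arm([
  [[0,0.0047,0,-0.005,0,0,-0.3],[0,0.005,0.015,-0.006,0,0.002,-0.3],[0,0.005,0.03,-0.006,0,0.002,-0.3],[0,0.005,0.045,-0.006,0,0.002,-0.3],[0,0.005,0.06,-0.006,0,0.002,-0.3],[0,0.005,0.07,-0.006,0,0.002,-0.3],[0,0.005,0.0757,-0.006,0,0.002,-0.3],[0,0.005,0.0757,-0.006,0,0.002,-0.3],[0,0.005,0.0757,-0.006,0,0.002,-0.3]],
])

```text
clock: 23.95
position: [0.4633, 0.1581, 0.0741]
ee_rot: [1.738, 2.32, 0.42]
force: [0.5, 0.3, -0.1]
width: 0.647
gripper_force: 0.0
```

```bash
python3 - <<'E'
from lev import *
s=observe();print(s["clock"],s["joints"],s["width"],s["force"],s["position"])
rel(*pose(-.35,.048))
E
```

```text
23.95 [-0.5385  0.302   0.0558  2.383   0.4661  0.1187 -0.6573] 0.6466734367923879 [ 0.5215  0.3422 -0.12  ] [0.4633 0.1581 0.0741]
d [-0.0018 -0.0074  0.0015] w [ 0.0076 -0.001   0.    ] rows 0.2
```

Joint 6 is right at its limit in this tilt, so I'll back out. Regripping with the fingers closing along the hinge axis lets the tool stay nearly upright.

Request:
jog_arm([
  [[0,0,-0.02,0,0,0,-0.3],[0,0,-0.045,0,0,0,-0.3],[0,0,-0.07,0,0,0,-0.3],[0,0,-0.09,0,0,0,-0.3],[0,0,-0.1,0.08,0,0,-0.3],[0,0,-0.11,0.16,0,0,-0.3],[0,0,-0.11,0.25,0,0,-0.3],[0,0,-0.11,0.25,0,0,-0.3]],
])

```text
clock: 24.62
position: [0.428, 0.149, 0.1793]
ee_rot: [1.845, 2.464, 0.136]
force: [1.5, 1.3, 0.6]
width: 0.653
gripper_force: 0.0
```

```bash
cat >> lev.py <<'E'
def poseA(a,r,tilt,off=.0188): # grasp point at r on the lever at angle a; tool tilted by tilt; tool x = -mx, y = my
    g=pv+r*(np.sin(a)*mx+np.array([0,0,np.cos(a)]))
    z=-(np.sin(tilt)*mx+np.array([0,0,np.cos(tilt)]))
    return g+off*z, R.from_matrix(np.stack([np.cross(my,z),my,z],1))
E
python3 - <<'E'
from lev import *
s=observe();print(s["clock"],s["joints"],s["width"],s["force"],s["position"])
q=poseA(-.35,.067,-.1);rel(q[0]+[0,0,.08],q[1])
E
```

```text
24.6167 [-0.3028  0.1607 -0.182   2.1097  0.0642  0.769  -0.2396] 0.6529895907855234 [1.4909 1.2864 0.5935] [0.428  0.149  0.1793]
d [-0.0032  0.022   0.0326] w [ 0.0094  0.0012 -1.5703] rows 12.6
```

Request:
jog_arm([
  [[0,0.005,0,0,0,-0.12,-0.3],[0,0.01,0,0,0,-0.24,-0.3],[-0.001,0.015,0,0,0,-0.36,-0.3],[-0.002,0.02,0,0,0,-0.48,-0.3],[-0.003,0.022,0,0,0,-0.6,-0.3],[-0.003,0.022,0,0.003,0,-0.72,-0.3],[-0.003,0.022,0,0.005,0,-0.84,-0.3],[-0.003,0.022,0,0.006,0,-0.96,-0.3],[-0.003,0.022,0,0.007,0.001,-1.08,-0.3],[-0.003,0.022,0,0.008,0.001,-1.2,-0.3]],
])

```text
clock: 25.45
position: [0.4461, 0.1507, 0.179]
ee_rot: [0.12, 3.044, 0.048]
force: [-0.1, -0.1, 0.3]
width: 0.648
gripper_force: 0.0
```

Request:
jog_arm([
  [[0,0,0,0,0,-0.12,-0.3],[0,0,0,0,0,-0.24,-0.3],[0,0,0,0,0,-0.37,-0.3],[0,0,0,0,0,-0.37,-0.3],[0,0,0,0,0,-0.37,-0.3]],
])

```text
clock: 25.87
position: [0.4461, 0.1504, 0.179]
ee_rot: [-0.427, 3.013, 0.02]
force: [-0.3, -0.1, -0.1]
width: 0.65
gripper_force: 0.0
```

```bash
python3 - <<'E'
from lev import *
s=observe();print(s["clock"],s["joints"],s["width"],s["force"],s["position"])
q=poseA(-.35,.067,-.1);rel(q[0]+[0,0,.06],q[1]);rel(*q)
P=camera_params("wrist");im=save("wrist","w17")
hsv=cv2.cvtColor(im,cv2.COLOR_RGB2HSV);r=cv2.inRange(hsv,(0,150,120),(6,255,255));n,l,st,ce=cv2.connectedComponentsWithStats(r);print([(st[i,4],ce[i].round()) for i in range(1,n) if st[i,4]>30])
d=pose(-.35,1)[0]-pv;print("exp tip",proj("wrist",pv+.098*d,P),"collar",proj("wrist",pv+.064*d,P))
for r in silhouettes("collar_grip","wrist")[:2]: print(np.round(r["pixel"]),round(float(r["p"]),2),r["mask"].sum())
E
```

```text
25.8667 [-0.0886  0.2161 -0.4226  2.0528  0.1542  0.7995  1.2515] 0.64998274595101 [-0.2608 -0.0938 -0.0577] [0.4461 0.1504 0.179 ]
d [-0.0026  0.0008  0.0502] w [-0.0012 -0.0004 -0.003 ] rows 1.2
d [0.0034 0.0008 0.1099] w [-0.0012 -0.0004 -0.003 ] rows 2.6
[(np.int32(191), array([257., 190.]))]
exp tip [np.float64(257.653964634413), np.float64(191.18194304762835)] collar [np.float64(257.47952008243254), np.float64(189.40898315978652)]
[257. 183.] 0.75 550
```

Matches the model. Descend.

Request:
jog_arm([
  [[-0.003,0.001,0.025,0,0,-0.003,-0.3],[-0.003,0.001,0.05,0,0,-0.003,-0.3],[-0.0005,0.001,0.07,0,0,-0.003,-0.3],[0.0015,0.001,0.09,0,0,-0.003,-0.3],[0.0028,0.001,0.104,0,0,-0.003,-0.3],[0.0034,0.001,0.11,0,0,-0.003,-0.3],[0.0034,0.001,0.11,0,0,-0.003,-0.3],[0.0034,0.001,0.11,0,0,-0.003,-0.3]],
])

```text
clock: 26.63
position: [0.4533, 0.1532, 0.0693]
ee_rot: [-0.435, 3.012, 0.018]
force: [-0.0, 0.0, 0.6]
width: 0.652
gripper_force: 0.0
```

```bash
python3 - <<'E'
from lev import *
s=observe();print(s["clock"],s["joints"],s["width"],s["force"],s["position"])
rel(*poseA(-.35,.067,-.1))
E
```

```text
26.6333 [-0.171   0.3927 -0.3523  2.1595  0.3074  0.535   1.1063] 0.6518139724241769 [-0.0111  0.0228  0.627 ] [0.4533 0.1532 0.0693]
d [0.0002 0.     0.0001] w [-0.0022 -0.0013  0.0023] rows 0.0
```

Clear and aligned; close.

Request:
jog_arm([
  [[0,0,0,0,0,0,1],[0,0,0,0,0,0,1],[0,0,0,0,0,0,1],[0,0,0,0,0,0,1],[0,0,0,0,0,0,1],[0,0,0,0,0,0,1],[0,0,0,0,0,0,1],[0,0,0,0,0,0,1],[0,0,0,0,0,0,1]],
], force=50)

```text
clock: 27.38
position: [0.4532, 0.1533, 0.0692]
ee_rot: [-0.436, 3.012, 0.018]
force: [-2.6, 1.7, 5.5]
width: 0.277
gripper_force: 50.0
```

```bash
python3 - <<'E'
from lev import *
s=observe();print(s["clock"],s["width"]*92,s["gripper_force"],s["force"],s["position"])
R0=R.from_rotvec(s["ee_rot"])
d=-np.sin(.35)*mx+np.array([0,0,np.cos(.35)]);print("lift dir in tool",R0.inv().apply(d))
a0=poseA(-.35,.0765,-.1)
for i in range(1,9):
    a=-.35+.7*i/8;q=poseA(a,.0765,-.1+.5*i/8);print(i,"d",R0.inv().apply(q[0]-poseA(-.35,.067,-.1)[0]).round(4),"w",(poseA(-.35,.067,-.1)[1].inv()*q[1]).as_rotvec().round(3))
E
```

```text
27.3833 25.44330404382725 50.00132739543915 [-2.5914  1.7491  5.4906] [0.4532 0.1533 0.0692]
lift dir in tool [ 0.2485 -0.0011 -0.9686]
1 d [-0.003  -0.     -0.0106] w [0.    0.062 0.   ]
2 d [-0.0085 -0.0001 -0.0115] w [0.    0.125 0.   ]
3 d [-0.014  -0.0001 -0.0119] w [-0.     0.188  0.   ]
4 d [-0.0195 -0.0001 -0.0118] w [0.   0.25 0.  ]
5 d [-0.025  -0.0001 -0.0112] w [-0.     0.312 -0.   ]
6 d [-0.0305 -0.0001 -0.01  ] w [0.    0.375 0.   ]
7 d [-0.0357 -0.0001 -0.0084] w [-0.     0.438  0.   ]
8 d [-0.0408 -0.0002 -0.0063] w [-0.   0.5  0. ]
```

Request:
jog_arm([
  [[0.0006,0,-0.0024,0,0,0,1],[0.0012,0,-0.0048,0,0,0,1],[0.0018,0,-0.0071,0,0,0,1],[0.0024,0,-0.0092,0,0,0,1],[0.0024,0,-0.0092,0,0,0,1],[0.0024,0,-0.0092,0,0,0,1]],
], force=60)

```text
clock: 27.88
position: [0.4501, 0.1523, 0.078]
ee_rot: [-0.436, 3.012, 0.018]
force: [2.5, 3.9, -5.0]
width: 0.27
gripper_force: 60.0
```

```bash
python3 - <<'E'
from lev import *
s=observe();print(s["clock"],s["width"]*92,s["gripper_force"],s["force"],s["position"])
rel(*poseA(-.35,.0765,-.1))
rel(*poseA(-.35,.067,-.1))
E
```

```text
27.8833 24.832101462121898 59.99817073345184 [ 2.469   3.8912 -5.0009] [0.4501 0.1523 0.078 ]
d [ 0.     -0.     -0.0002] w [-0.0019 -0.001   0.0033] rows 0.0
d [-0.0023  0.      0.009 ] w [-0.0019 -0.001   0.0033] rows 0.2
```

Request:
jog_arm([
  [[-0.0054,0,-0.0013,0,0.0625,0,1],[-0.0109,0,-0.0022,0,0.125,0,1],[-0.0164,0,-0.0026,0,0.1875,0,1],[-0.0219,0,-0.0025,0,0.25,0,1],[-0.0274,0,-0.0019,0,0.3125,0,1],[-0.0329,0,-0.0007,0,0.375,0,1],[-0.0381,0,0.0009,0,0.4375,0,1],[-0.0432,0,0.003,0,0.5,0,1],[-0.0432,0,0.003,0,0.5,0,1],[-0.0432,0,0.003,0,0.5,0,1]],
])

```text
clock: 28.72
position: [0.4901, 0.1639, 0.0776]
ee_rot: [0.393, -2.712, 0.084]
force: [-4.6, 0.8, -6.1]
width: 0.271
gripper_force: 60.0
```

```bash
python3 - <<'E'
from lev import *
s=observe();print(s["clock"],s["width"]*92,s["gripper_force"],s["force"],s["ft_torque"],s["position"],s["joints"])
rel(*poseA(.35,.0765,.4))
rel(*poseA(.35,.067,.4))
R0=R.from_rotvec(s["ee_rot"]);print(R0.inv().apply(mx),R0.inv().apply(s["force"]))
E
```

```text
28.7167 24.954994510492025 59.998276233673096 [-4.564   0.8254 -6.1319] [0.8109 0.2059 0.2926] [0.4901 0.1639 0.0776] [-0.1653  0.7036 -0.364   1.6233  0.1614  1.2567  1.2815]
d [-0.0006  0.     -0.0023] w [-0.0037 -0.005   0.0024] rows 0.1
d [-0.0011  0.0001  0.0071] w [-0.0037 -0.005   0.0024] rows 0.2
[-0.9191 -0.0037 -0.394 ] [1.3919 2.1038 7.2627]
```

Request:
jog_arm([
  [[-0.0015,0,-0.001,0,0,0,1],[-0.003,0,-0.001,0,0,0,1],[-0.004,0,-0.001,0,0,0,1],[-0.004,0,-0.001,0,0,0,1]],
])

```text
clock: 29.05
position: [0.4941, 0.1648, 0.0789]
ee_rot: [0.393, -2.715, 0.084]
force: [-4.7, 0.2, -5.0]
width: 0.271
gripper_force: 60.0
```

```bash
python3 - <<'E'
from lev import *
s=observe();R0=R.from_rotvec(s["ee_rot"]);print(s["clock"],s["force"],s["position"],R0.inv().apply(s["force"]))
rel(*poseA(.35,.0765,.4))
rel(*poseA(.35,.066,.4))
E
```

```text
29.05 [-4.6664  0.2455 -5.0307] [0.4941 0.1648 0.0789] [2.0888 1.5785 6.3473]
d [0.0026 0.0003 0.0004] w [-0.0044 -0.0016  0.0025] rows 0.1
d [0.002  0.0004 0.0109] w [-0.0044 -0.0016  0.0025] rows 0.3
```

Request:
jog_arm([
  [[-0.0015,0,0,0,0,0,1],[-0.003,0,0,0,0.02,0,1],[-0.004,0,0,0,0.03,0,1],[-0.004,0,0,0,0.03,0,1]],
])

```text
clock: 29.38
position: [0.4963, 0.1652, 0.0771]
ee_rot: [0.388, -2.681, 0.091]
force: [-11.4, -1.2, -2.5]
width: 0.272
gripper_force: 60.0
```

```bash
python3 - <<'E'
from lev import *
s=observe();R0=R.from_rotvec(s["ee_rot"]);print(s["clock"],s["force"],s["position"],R0.inv().apply(s["force"]))
rel(*poseA(.35,.0765,.43))
rel(*poseA(.35,.066,.43))
E
```

```text
29.3833 [-11.3649  -1.2457  -2.5454] [0.4963 0.1652 0.0771] [9.1228 2.0489 7.0547]
d [ 0.0059  0.0006 -0.0002] w [-0.0051 -0.0064  0.0021] rows 0.1
d [0.005  0.0006 0.0103] w [-0.0051 -0.0064  0.0021] rows 0.3
```

At the end stop (force rising). Next I'll relax, let the collar down, and release.

Request:
jog_arm([
  [[0.002,0,0.0005,0,0,0,1],[0.003,0,0.003,0,0,0,1],[0.003,0,0.006,0,0,0,1],[0.003,0,0.009,0,0,0,1],[0.003,0,0.009,0,0,0,1],[0.003,0,0.009,0,0,0,-0.3],[0.003,0,0.009,0,0,0,-0.3],[0.003,0,0.009,0,0,0,-0.3],[0.003,0,0.009,0,0,0,-0.3],[0.003,0,0.009,0,0,0,-0.3]],
])

```text
clock: 30.22
position: [0.493, 0.1645, 0.07]
ee_rot: [0.387, -2.686, 0.089]
force: [-0.7, -0.8, 0.6]
width: 0.587
gripper_force: 0.0
```

```bash
python3 - <<'E'
from lev import *
s=observe();R0=R.from_rotvec(s["ee_rot"]);print(s["clock"],s["force"],s["position"],s["width"]*92,R0.inv().apply(np.sin(.35)*mx+np.cos(.35)*np.array([0,0,1])))
E
```

```text
30.2167 [-0.742  -0.839   0.5754] [0.493  0.1645 0.07  ] 54.04761270771079 [ 0.0808 -0.0035 -0.9967]
```

Request:
jog_arm([
  [[0.001,0,-0.015,0,0,0,-0.3],[0.003,0,-0.035,0,0,0,-0.3],[0.005,0,-0.06,0,0,0,-0.3],[0.007,0,-0.09,0,0,0,-0.3],[0.009,0,-0.12,0,-0.1,0,-0.3],[0.01,0,-0.15,0,-0.2,0,-0.3],[0.01,0,-0.18,0,-0.3,0,-0.3],[0.01,0,-0.2,0,-0.4,0,-0.3],[0.01,0,-0.2,0,-0.43,0,-0.3]],
])

```text
clock: 30.97
position: [0.5662, 0.1878, 0.2617]
ee_rot: [-0.449, 3.096, -0.0]
force: [0.9, 0.6, 0.3]
width: 0.647
gripper_force: 0.0
```

```bash
python3 - <<'E'
from lev import *
s=observe();print(s["clock"],s["position"],s["joints"])
P=camera_params("wrist");im=save("wrist","w18")
hsv=cv2.cvtColor(im,cv2.COLOR_RGB2HSV);r=cv2.inRange(hsv,(0,150,120),(6,255,255));n,l,st,ce=cv2.connectedComponentsWithStats(r);print([(st[i,4],ce[i].round(1)) for i in range(1,n) if st[i,4]>30])
for a in(.3,.35,.4,.45):
  d=pose(a,1)[0]-pv;print(a,"tip",np.round(proj("wrist",pv+.098*d,P),1),"seated collar",np.round(proj("wrist",pv+.064*d,P),1),"lifted",np.round(proj("wrist",pv+.074*d,P),1))
for n in("collar_grip","stone_0"):
  for r in silhouettes(n,"wrist")[:8]: print(n,np.round(r["pixel"],1),round(float(r["p"]),2),r["mask"].sum())
rel([.40,.17,.36],down(146))
E
```

```text
30.9667 [0.5662 0.1878 0.2617] [-0.1279  0.3891 -0.3987  1.5809  0.1644  1.1916  1.2997]
[(np.int32(132), array([254.5, 108. ]))]
0.3 tip [255.5 104.6] seated collar [255.7  93.1] lifted [255.6  96.2]
0.35 tip [255.5 109.7] seated collar [255.7  96.2] lifted [255.6  99.9]
0.4 tip [255.5 114.5] seated collar [255.7  99.2] lifted [255.6 103.4]
0.45 tip [255.5 119.2] seated collar [255.6 102.1] lifted [255.6 106.9]
collar_grip [255.4  92.7] 0.86 556
collar_grip [254.7  96.8] 0.24 767
stone_0 [451.7  46.3] 0.81 381
stone_0 [439.6  86.8] 0.73 338
stone_0 [456.2  83.3] 0.69 292
stone_0 [421.5  24.6] 0.67 371
stone_0 [441.2 105.9] 0.64 332
stone_0 [365.  114.5] 0.64 251
d [ 0.1615  0.0309 -0.1034] w [-0.0039 -0.0003  0.8807] rows 7.0
```

```bash
python3 - <<'E'
from lev import *
P=camera_params("wrist");im=cv2.imread("pics/w18.png");hsv=cv2.cvtColor(im,cv2.COLOR_BGR2HSV)
for q in((451.7,46.3),(439.6,86.8),(456.2,83.3),(421.5,24.6),(441.2,105.9),(365,114.5)):
    p=atz("wrist",q,.07,P)[:2];print(p,"r from bowl",np.linalg.norm(p-[.4293,.3129]).round(4),hsv[int(q[1]),int(q[0])])
b=cv2.inRange(hsv,(14,90,60),(32,255,255));b[:60]=0;b[140:]=0;b[:,:225]=0;b[:,290:]=0;ys,xs=np.nonzero(b);print("brass",ys.min(),ys.max(),xs.min(),xs.max(),xs.mean(),ys.mean(),len(xs))
a=.335
for lift in(0,.01):
    d=np.sin(a)*mx+np.array([0,0,np.cos(a)]);e=np.cross(d,my);pts=np.array([proj("wrist",pv+r*d+.013*(np.cos(t)*e+np.sin(t)*my),P) for r in(.052+lift,.076+lift) for t in np.linspace(0,6.28,40)],np.float32)
    h=cv2.convexHull(pts);print(lift,h.reshape(-1,2).min(0),h.reshape(-1,2).max(0),cv2.contourArea(h))
E
```

```text
[0.387  0.3379] r from bowl 0.0491 [166  29 165]
[0.4259 0.3434] r from bowl 0.0307 [167  19 239]
[0.4178 0.3584] r from bowl 0.0469 [165  12 248]
[0.3776 0.3004] r from bowl 0.0532 [165  29 175]
[0.4429 0.3535] r from bowl 0.0428 [164  11 251]
[0.4741 0.2796] r from bowl 0.0558 [164  13 250]
brass 79 109 242 267 254.68014705882354 92.85477941176471 544
0 [243.6306  84.5641] [270.1577 118.0887] 725.2718682267587
0.01 [243.2556  87.6985] [270.5043 122.1587] 766.4691186605487
```

```bash
python3 - <<'E'
from lev import *
save("side","s19");save("top","t19")
for n,old in(("scoop",""),("wrench",""),("tape_measure",""),("spray_can","")):
  for c in("side","top"):
    print(n,c,[(round(float(r["p"]),2),[int(v) for v in r["pixel"]],int(r["mask"].sum())) for r in silhouettes(n,c)[:1]])
for c in("side","top"):
    a=cv2.imread(f"pics/{c}0.png",0).astype(int);b=cv2.imread(f"pics/{c[0]}19.png",0).astype(int);m=(abs(a-b)>40).astype(np.uint8);n,l,st,ce=cv2.connectedComponentsWithStats(m);print(c,[(st[i].tolist()) for i in range(1,n) if st[i,4]>12])
E
```

```text
scoop side [(0.85, [356, 247], 566)]
scoop top [(0.73, [368, 179], 622)]
wrench side [(0.7, [303, 265], 567)]
wrench top [(0.83, [364, 216], 250)]
tape_measure side [(0.57, [180, 171], 349)]
tape_measure top [(0.8, [182, 220], 221)]
spray_can side [(0.52, [202, 121], 293)]
spray_can top [(0.89, [146, 178], 275)]
side [[81, 0, 125, 147, 6265], [102, 0, 4, 19, 25], [246, 0, 43, 53, 1387], [107, 28, 2, 12, 13], [259, 52, 18, 2, 26], [111, 54, 3, 19, 22], [240, 54, 55, 40, 934], [113, 74, 15, 59, 252], [148, 89, 7, 40, 120], [112, 93, 5, 24, 44], [253, 92, 8, 14, 81], [108, 94, 5, 31, 59], [272, 104, 5, 5, 15], [220, 131, 17, 17, 182], [98, 137, 2, 11, 15], [127, 143, 35, 42, 659], [94, 145, 3, 12, 26], [116, 145, 4, 16, 21], [200, 145, 18, 17, 167], [99, 148, 6, 15, 43], [239, 159, 6, 7, 18], [163, 160, 4, 13, 31], [208, 162, 19, 12, 132], [237, 164, 25, 24, 197], [225, 166, 10, 7, 35], [206, 175, 23, 7, 59], [138, 182, 12, 3, 20], [113, 201, 8, 7, 38], [311, 221, 11, 9, 61], [326, 228, 5, 7, 22], [318, 232, 7, 6, 27], [353, 235, 6, 9, 14]]
top [[189, 90, 29, 18, 120], [181, 105, 7, 6, 18], [206, 117, 50, 48, 1362], [182, 124, 24, 33, 352], [189, 126, 9, 6, 20], [218, 163, 57, 34, 691], [172, 164, 47, 48, 535], [203, 165, 7, 5, 14], [326, 169, 6, 8, 20], [338, 169, 6, 7, 22], [329, 175, 5, 5, 15], [341, 176, 4, 11, 29], [325, 181, 5, 5, 16], [172, 182, 5, 11, 26], [373, 184, 3, 7, 15], [187, 186, 6, 5, 15], [256, 197, 44, 43, 737], [241, 213, 10, 13, 57], [282, 241, 9, 11, 23], [272, 248, 9, 8, 26], [8, 254, 172, 85, 6019], [268, 272, 24, 19, 222], [293, 280, 6, 6, 25], [114, 284, 10, 7, 31], [271, 287, 32, 17, 269], [200, 295, 51, 30, 532], [290, 294, 20, 25, 104], [276, 303, 13, 13, 70], [181, 306, 15, 9, 65], [270, 317, 23, 18, 173], [254, 320, 4, 10, 22], [250, 323, 4, 8, 20], [270, 333, 27, 6, 55], [257, 338, 4, 4, 13], [141, 345, 28, 18, 126], [171, 344, 36, 18, 138]]
```

Bystanders show no change, the scoop is back in the tray, and the tray is empty (differences there are only at the old stone spots). Handing in.

```bash
python3 -c "
from cell import *
print(sign_off())"
```

```text
the job is handed in; nothing more can be done
None
```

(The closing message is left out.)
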